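# Hang the nested bench scoops

## Task

Hang the three scoops on the stand's one hook, nested inside each other with their open fronts the same way as the hook points: the largest first with its handle right back against the post, then the middle one against it, then the smallest. Gently lower each until the hook carries it, and have it slid home against what is behind it before you let go; leave the other things on the table alone.

Things in the scene. Friction and masses are not known exactly. Their poses are not given: they have to be found in the camera images.
- large_scoop_grip (a point): largest of three like scoops: steel tray 92 mm wide, 82 deep, sides 36 high, open on top and in front, upright grey handle 21 wide (y), 10 thick (x) on the back wall; 170 mm high, about 240 g. Site: handle's centre line at the lower edge of the eye at its end, 129 mm above the underside. Grip here with a finger each side (+y, -y) so the eye stays open front and back. z up, -x to the open front.
- middle_scoop_grip (a point): middle of three like scoops: steel tray 74 mm wide, 64 deep, sides 30 high, open on top and in front, upright grey handle 21 wide (y), 10 thick (x) on the back wall; 155 mm high, about 170 g. Site: handle's centre line at the lower edge of the eye at its end, 114 mm above the underside. Grip here with a finger each side (+y, -y) so the eye stays open front and back. z up, -x to the open front.
- small_scoop_grip (a point): smallest of three like scoops: steel tray 56 mm wide, 46 deep, sides 24 high, open on top and in front, upright grey handle 21 wide (y), 10 thick (x) on the back wall; 140 mm high, about 120 g. Site: handle's centre line at the lower edge of the eye at its end, 99 mm above the underside. Grip here with a finger each side (+y, -y) so the eye stays open front and back. z up, -x to the open front.
- large_scoop_eye (a point): upper inner edge of this scoop's eye, 36 mm above its grip point; axes the same. On all three the eye is an upright slot through the handle along x, 13 mm wide, 36 high (side bars 4 mm, top bar 5 mm), closed all round. It hangs from this edge on the hook.
- middle_scoop_eye (a point): upper inner edge of this scoop's eye, 36 mm above its grip point; axes the same. On all three the eye is an upright slot through the handle along x, 13 mm wide, 36 high (side bars 4 mm, top bar 5 mm), closed all round. It hangs from this edge on the hook.
- small_scoop_eye (a point): upper inner edge of this scoop's eye, 36 mm above its grip point; axes the same. On all three the eye is an upright slot through the handle along x, 13 mm wide, 36 high (side bars 4 mm, top bar 5 mm), closed all round. It hangs from this edge on the hook.
- large_scoop_back (a point): large scoop's handle: back face of the spacer rib (10 mm wide, 8 deep, below the eye), 13 mm behind the handle's centre line. The rib meets the post, or the front face (5 mm ahead of the centre line) of the handle behind, so handles hang 18 mm apart. All three alike.
- middle_scoop_back (a point): middle scoop's handle: back face of the spacer rib (10 mm wide, 8 deep, below the eye), 13 mm behind the handle's centre line. The rib meets the post, or the front face (5 mm ahead of the centre line) of the handle behind, so handles hang 18 mm apart. All three alike.
- small_scoop_back (a point): small scoop's handle: back face of the spacer rib (10 mm wide, 8 deep, below the eye), 13 mm behind the handle's centre line. The rib meets the post, or the front face (5 mm ahead of the centre line) of the handle behind, so handles hang 18 mm apart. All three alike.
- stand: fixed hook stand: steel foot plate 150 x 130 x 12 mm, upright aluminium post 18 mm wide (y), 20 deep (x), top 221 mm above the table, with one hook near the top. Origin on the table below the post's front face; the hook points to -x; z up. Never let a scoop press on the hook with more than 12 N, or on post or scoop with more than 20 N.
- hook_root (a point): nominal start of the hook's centre line on the post's front face, 215 mm up; axes as the stand's. The hook is clamped up to 9 mm above or below this; that is not measured: feel for it. It gives 1 mm per 5 N. Round 8 mm bar towards -x, rising 6 mm over 80 mm, then 45 degrees up to a tip centred 85 mm out, 11 mm above the root (rounded, 4 mm more).
- well_plate: bystander: a clear well plate 85 x 127 x 14 mm lying on the table; origin at the centre of its underside; leave it alone
- bottle: bystander: a small white bottle, 42 mm wide, 85 mm high, standing; origin at the centre of its underside; leave it alone
- beaker: bystander: a small beaker, 64 mm wide, 75 mm high, standing; origin at the centre of its underside; leave it alone
- kit_box: fixed bystander: an open white plastic kit box on its red lid, 200 x 310 mm, 97 mm high (things in it reach 142 mm); origin on the table at the middle of its near long side, x pointing across it, away from the robot

How it is judged (in metres and radians):
On the way, in this order (a step that is already met when the one before it is completed fails the run):
1. the large scoop, still held, has its weight on the hook and is home against the post (z of large_scoop_grip in the frame of hook_root between -0.046 and -0.016 m and y of large_scoop_grip in the frame of hook_root between -0.012 and 0.012 m and angle between large_scoop_grip's own z axis and vertical below 0.15 rad and angle between the x axis of large_scoop_grip and the x axis of hook_root, either way round below 0.25 rad and x of large_scoop_grip in the frame of hook_root between -0.019 and -0.008 m and x of large_scoop_back in the frame of hook_root above -0.007 m and contact force between large_scoop and stand above 0.3 N and contact force between the fingers and large_scoop above 1 N), for 0.1 s.
2. the large scoop has been let go and hangs there (z of large_scoop_grip in the frame of hook_root between -0.046 and -0.016 m and y of large_scoop_grip in the frame of hook_root between -0.012 and 0.012 m and angle between large_scoop_grip's own z axis and vertical below 0.15 rad and angle between the x axis of large_scoop_grip and the x axis of hook_root, either way round below 0.25 rad and x of large_scoop_grip in the frame of hook_root between -0.019 and -0.008 m and x of large_scoop_back in the frame of hook_root above -0.007 m and contact force between large_scoop and stand above 0.3 N and contact force between the fingers and large_scoop below 0.1 N), for 0.2 s.
3. the middle scoop, still held, has its weight on the hook and is home against the large scoop (z of middle_scoop_grip in the frame of hook_root between -0.046 and -0.016 m and y of middle_scoop_grip in the frame of hook_root between -0.012 and 0.012 m and angle between middle_scoop_grip's own z axis and vertical below 0.15 rad and angle between the x axis of middle_scoop_grip and the x axis of hook_root, either way round below 0.25 rad and x of middle_scoop_grip in the frame of large_scoop_grip between -0.024 and -0.013 m and x of middle_scoop_back in the frame of hook_root above -0.03 m and contact force between middle_scoop and stand above 0.3 N and contact force between the fingers and middle_scoop above 1 N), for 0.1 s.
4. the middle scoop has been let go and hangs there (z of middle_scoop_grip in the frame of hook_root between -0.046 and -0.016 m and y of middle_scoop_grip in the frame of hook_root between -0.012 and 0.012 m and angle between middle_scoop_grip's own z axis and vertical below 0.15 rad and angle between the x axis of middle_scoop_grip and the x axis of hook_root, either way round below 0.25 rad and x of middle_scoop_grip in the frame of large_scoop_grip between -0.024 and -0.013 m and x of middle_scoop_back in the frame of hook_root above -0.03 m and contact force between middle_scoop and stand above 0.3 N and contact force between the fingers and middle_scoop below 0.1 N), for 0.2 s.
5. the small scoop, still held, has its weight on the hook and is home against the middle scoop (z of small_scoop_grip in the frame of hook_root between -0.046 and -0.016 m and y of small_scoop_grip in the frame of hook_root between -0.012 and 0.012 m and angle between small_scoop_grip's own z axis and vertical below 0.15 rad and angle between the x axis of small_scoop_grip and the x axis of hook_root, either way round below 0.25 rad and x of small_scoop_grip in the frame of middle_scoop_grip between -0.024 and -0.013 m and x of small_scoop_back in the frame of hook_root above -0.053 m and contact force between small_scoop and stand above 0.3 N and contact force between the fingers and small_scoop above 1 N), for 0.1 s.
6. the small scoop has been let go and hangs there (z of small_scoop_grip in the frame of hook_root between -0.046 and -0.016 m and y of small_scoop_grip in the frame of hook_root between -0.012 and 0.012 m and angle between small_scoop_grip's own z axis and vertical below 0.15 rad and angle between the x axis of small_scoop_grip and the x axis of hook_root, either way round below 0.25 rad and x of small_scoop_grip in the frame of middle_scoop_grip between -0.024 and -0.013 m and x of small_scoop_back in the frame of hook_root above -0.053 m and contact force between small_scoop and stand above 0.3 N and contact force between the fingers and small_scoop below 0.1 N), for 0.2 s.
At the end, for the whole second after the job is handed in: All three hang at rest on the hook (over 0.3 N on it each), upright to 0.15 rad, facing as the hook points to 0.25 rad, within 12 mm of its line: the large handle within 5 mm of touching the post, the middle one's of the large one's, the small one's of the middle one's (z of large_scoop_grip in the frame of hook_root between -0.046 and -0.016 m and y of large_scoop_grip in the frame of hook_root between -0.012 and 0.012 m and angle between each of large_scoop_grip, middle_scoop_grip, small_scoop_grip's own z axis and vertical below 0.15 rad and angle between the x axis of each of large_scoop_grip, middle_scoop_grip, small_scoop_grip and the x axis of hook_root, either way round below 0.25 rad and x of large_scoop_grip in the frame of hook_root between -0.019 and -0.008 m and x of large_scoop_back in the frame of hook_root above -0.007 m and contact force between each of large_scoop, middle_scoop, small_scoop and stand above 0.3 N and linear speed of each of large_scoop, middle_scoop, small_scoop below 0.02 m/s and z of middle_scoop_grip in the frame of hook_root between -0.046 and -0.016 m and y of middle_scoop_grip in the frame of hook_root between -0.012 and 0.012 m and x of middle_scoop_grip in the frame of large_scoop_grip between -0.024 and -0.013 m and x of middle_scoop_back in the frame of hook_root above -0.03 m and z of small_scoop_grip in the frame of hook_root between -0.046 and -0.016 m and y of small_scoop_grip in the frame of hook_root between -0.012 and 0.012 m and x of small_scoop_grip in the frame of middle_scoop_grip between -0.024 and -0.013 m and x of small_scoop_back in the frame of hook_root above -0.053 m).
It fails at once if a scoop pressed on the hook with more than 12 N (contact force between any of large_scoop, middle_scoop, small_scoop and hook_bar above 12 N).
It fails at once if a scoop pressed on the stand with more than 20 N (contact force between any of large_scoop, middle_scoop, small_scoop and stand above 20 N).
It fails at once if two scoops pressed together with more than 20 N (contact force between large_scoop and middle_scoop above 20 N or contact force between any of middle_scoop, large_scoop and small_scoop above 20 N).
It fails at once if the well plate, bottle or beaker was moved by more than 15 mm (distance of any of well_plate, bottle, beaker from where it was at the start of the episode above 0.015 m).
It also fails if it takes over 72 s, if anything falls off the work surface, if the arm or the gripper's body presses on something with over 40 N, if the wrist force passes 120 N, or if a joint passes its speed limit or range.

## Robot

A 6-joint arm with a two-finger parallel gripper is mounted at the origin on the work surface. World frame = base frame: x ahead of the robot, y to its left, z up, the work surface at z = 0. Lengths are in mm, angles in rad, forces in N, time in s.
With the tool pointing down it reaches from about 350 to 875 mm from the base axis. Payload 4.2 kg.
Tool frame: the origin (TCP) lies midway between the tips of the shut fingers; the grasp point (between the pads) lies 19 mm behind it; z points along the fingers, y is the line along which they close (so a half turn about z gives the same grasp; the last joint's range is limited). The gripper opens to 85 mm and grips with 20 to 120 N. Pads are 22 mm wide; open, the fingers measure 114 mm over their backs; the gripper's body (76 mm by 85 mm) begins 54 mm behind the grasp point. The pads swing forward as they close: fully open they stand 13 mm farther back than shut.
Start: joints at [-0.917, 0.385, 0.008, 0, -1.194, -0.259], TCP at [240.403, -576.893, 231.312] pointing down, gripper open.
Joint ranges: [-3.14, 3.14], [-1.21, 2.06], [-1.07, 1.41], [-3.16, 2.05], [-2.99, -0.16], [-3.1, 3.1]. Speed limits (rad/s): [2.79, 2.79, 3.14, 3.14, 3.14, 3.14].

## Interface

Orientations are given as a unit quaternion [x, y, z, w].
In Python, from bench import arm gives the robot as it stands.
- The arm moves only by the tool send_rows, never from a script. Its argument "targets" is a list of rows, each an object of numbers: "gripper": the gripper command: -1 is fully open, 1 is shut, values between are in proportion; "x", "y", "z": the shift along the tool's x, y, z in cm; "ax", "ay", "az": the turn, a rotation vector about the tool's x, y, z in degrees. A call has 1 to 5 rows; each row shifts and turns the commanded pose from where the row before left it, along the tool's axes as they then stand; what a row does not reach is not made up. A row lasts 1/12 s, in which the tool goes at most 41.7 mm and 7.16 degrees, less where a joint would pass 70% of its speed; a pose out of reach is approached as far as the arm can. A call is refused whole if a number of a shift passes 4.17 or a number of a turn 7.16, either way. A call with a gripper value outside its range is refused whole. The fingers move at their own pace and stop on an object; the grip force is fixed at half the most. Time passes only in rows, so rows that do not move let the fingers close. It gives the time, the measured TCP pose, the force, the opening and the grip force at its end, in the units of the state.
- arm.read_state(): the state, without advancing time (a new reading comes with each control period).
- arm.get_image(name): name is "side" or "top"; returns (picture, depth): 420x560x3 uint8, red, green, blue; 420x560 float32, mm along the optical axis (not along the pixel's ray), 0 where there is no reading.
- arm.camera_model(name): a dict with "fx", "fy", "cx", "cy" (pixels), "cam_to_world" (4x4, takes a point from camera to world coordinates). Camera axes: x right, y down, z forward; pixel columns grow to the right and rows downward; lengths in mm; the calibration is good to about 2 mm. A picture is of the moment at which its call begins. camera_model takes no time and is no camera call.
- arm.job_done(): hands the job in; it is judged then, once.
Trained networks look in the newest picture that a camera, given by its name, has taken for a name from the list of things; names that differ only in an ending like _2 or _b are one class to them, and where a whole thing is asked for, a point or a joint stands for the part that bears it (a point fixed in the world has none). Each returns a list of dicts, best first, with "score" (0 to 1); they miss things now and then, are a little off and sometimes report something else, mostly with a low value. They report only what shows in the picture. A call takes as long as a camera call.
- arm.boxes_of(camera, thing): "rect" ([left, top, width, height] in pixels, round what is visible of it).
The state is a dict: "clock": time; "joints": joint angles; "joint_vel": joint speeds; "joint_efforts": joint torques, N m; "position": TCP position; "ee_rot": TCP orientation; "contact_force": force on the tool from outside, world axes, zero at the start; "wrist_torque": the same for the moment, N m; "gripper_width": finger opening in mm; "grasp_force": force on a finger pad.
Only numpy, scipy, OpenCV 4.12 (cv2) and the standard library are available. Lean on these libraries where they do the work, as an engineer would, in place of code of your own. Each camera call takes 0.05 s, during which the arm holds its last target. There are 200 camera calls.

## Working session

There is one attempt and no reset: what is moved stays moved. The work goes in short steps, Python scripts to look and compute and a tool call to move; the robot and the scene stay as the last step left them, time stands still between calls to the robot, and variables do not carry over. Pictures are saved under pics/ and viewed, at most 10 in all, crops included, and the job is handed in when it is done.

Besides the shell and the picture viewer there is one more tool, called after "Emit:" as name([rows], argument=value, ...), one row to a line, values as JSON. send_rows: Moves the arm, as the interface text tells. Its arguments: {"type":"object","properties":{"targets":{"type":"array"}},"required":["targets"]}

```bash
mkdir -p pics; ls
cat > h.py <<'E'
import numpy as np, cv2
from bench import arm
def snap(n):
    im,d=arm.get_image(n); np.savez('/tmp/%s.npz'%n,im=im,d=d); return im,d
def cloud(n,d):
    m=arm.camera_model(n); v,u=np.mgrid[:d.shape[0],:d.shape[1]]
    p=np.stack([(u-m['cx'])/m['fx']*d,(v-m['cy'])/m['fy']*d,d],-1); T=np.array(m['cam_to_world'])
    w=p@T[:3,:3].T+T[:3,3]; w[d<=0]=np.nan; return w
E
python3 - <<'E'
from h import *
for n in ('side','top'):
    im,d=snap(n); cv2.imwrite(f'pics/{n}0.png',im[:,:,::-1])
    print(n,np.round(arm.camera_model(n)['cam_to_world'],2).tolist(),arm.camera_model(n)['fx'])
    W=cloud(n,d)
    for t in ['large_scoop_grip','middle_scoop_grip','small_scoop_grip','stand','well_plate','bottle','beaker','kit_box']:
        for b in arm.boxes_of(n,t)[:2]:
            r=[int(x) for x in b['rect']]; c=W[r[1]:r[1]+r[3],r[0]:r[0]+r[2]].reshape(-1,3)
            print(t,round(b['score'],2),r,np.round(np.nanmedian(c,0)))
print(arm.read_state())
E
```

```text
pics
side [[-0.75, -0.32, 0.57, -70.74], [-0.66, 0.39, -0.64, 750.6], [-0.02, -0.86, -0.51, 742.26], [0.0, 0.0, 0.0, 1.0]] 511.24619811884395
large_scoop_grip 0.93 [307, 198, 49, 75] [ 510. -134.    3.]
middle_scoop_grip 0.63 [365, 174, 34, 55] [ 497. -362.    2.]
small_scoop_grip 0.78 [302, 174, 14, 49] [ 629. -189.   31.]
well_plate 0.64 [261, 285, 67, 51] [431. 114.   9.]
bottle 0.78 [182, 234, 20, 36] [712. 147.  36.]
bottle 0.63 [154, 232, 107, 159] [544. 258.   1.]
beaker 0.72 [120, 259, 34, 46] [725. 296.  39.]
top [[-0.0, -0.99, 0.15, 463.46], [-1.0, -0.0, -0.04, 16.33], [0.04, -0.15, -0.99, 910.59], [0.0, 0.0, 0.0, 1.0]] 382.75253581139214
large_scoop_grip 0.55 [293, 233, 43, 52] [ 486. -102.    3.]
large_scoop_grip 0.53 [201, 151, 22, 19] [710. 135.  54.]
middle_scoop_grip 0.67 [387, 241, 36, 42] [ 478. -305.    4.]
small_scoop_grip 0.82 [348, 186, 20, 28] [ 619. -194.   21.]
stand 0.67 [102, 222, 79, 65] [492. 285.  12.]
well_plate 0.66 [193, 267, 60, 33] [430. 111.  14.]
well_plate 0.58 [391, 244, 30, 36] [ 477. -306.    5.]
bottle 0.84 [202, 148, 18, 22] [711. 138.  56.]
[... 198 characters left out ...]
1,  3.84686597e-01,  7.91167697e-03,  3.28456111e-06,
       -1.19400493e+00, -2.58607826e-01]), 'joint_vel': array([ 1.33935041e-05,  1.86408917e-03,  1.13868943e-03,  2.79100816e-04,
       -1.40520713e-03, -1.29034874e-03]), 'joint_efforts': array([-5.20047161e-04, -3.92076302e+01,  1.88617015e+01,  4.19074103e+00,
       -3.50391656e-04,  5.32558317e-06]), 'position': array([ 240.4147017 , -576.89165371,  231.32524226]), 'ee_rot': array([-1.96124497e-01,  9.80579003e-01, -8.06847820e-06,  2.25663166e-06]), 'contact_force': array([ 0.11915965, -0.41477207,  0.0673485 ]), 'wrist_torque': array([ 0.04215271, -0.00817422, -0.03537323]), 'grasp_force': 0.0, 'gripper_width': 85.29223746684825}
```

View pics/side0.png

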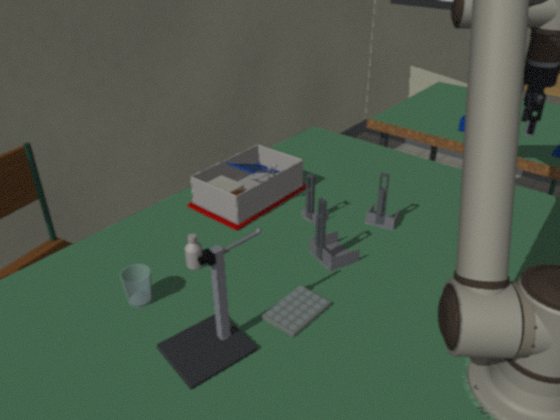

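View pics/top0.png

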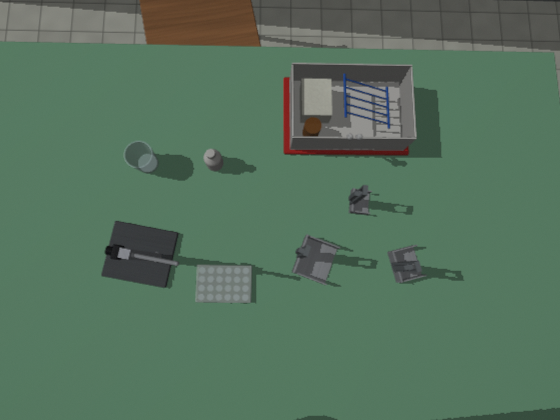

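The pictures show the stand with its post top at top px (125,252) and hook tip at (176,263). The scoop handles are near (301,253), (405,267) and (360,195) in the top view, and the kit box is at (350,110).

```bash
python3 - <<'E'
from h import *
R={'large':(495,-110),'middle':(480,-310),'small':(630,-195)}
Ws={n:cloud(n,np.load(f'/tmp/{n}.npz')['d']).reshape(-1,3) for n in('side','top')}
def P(n): return Ws[n]
for k,c in R.items():
  for n in Ws:
    w=Ws[n]; s=w[np.hypot(w[:,0]-c[0],w[:,1]-c[1])<85]
    hnd=s[(s[:,2]>55)&(s[:,0]<720)]; tray=s[(s[:,2]>2)&(s[:,2]<42)]
    print(k,n,len(hnd),'zmax',np.round(hnd[:,2].max() if len(hnd) else 0))
    for lo in range(55,180,20):
      q=hnd[(hnd[:,2]>lo)&(hnd[:,2]<lo+20)]
      if len(q)>2: print('  ',lo,len(q),np.round(q.mean(0),1),np.round(q.std(0),1))
    (cx,cy),sz,a=cv2.minAreaRect(tray[:,:2].astype(np.float32)); print('  tray',round(cx),round(cy),np.round(sz),round(a,1),len(tray))
for n in Ws:
  w=Ws[n]; s=w[(w[:,2]>180)&(w[:,2]<250)&(abs(w[:,0]-500)<120)&(w[:,1]>150)&(w[:,1]<420)]
  print('stand',n,len(s)); 
  for lo in range(150,420,15):
    q=s[(s[:,1]>=lo)&(s[:,1]<lo+15)]
    if len(q)>1: print('  ',lo,len(q),np.round(np.median(q,0),1),np.round(q.min(0)),np.round(q.max(0)))
  f=w[(w[:,2]>7)&(w[:,2]<18)&(abs(w[:,0]-500)<110)&(w[:,1]>190)&(w[:,1]<420)]
  print('  foot',cv2.minAreaRect(f[:,:2].astype(np.float32)))
  f=w[(w[:,2]>30)&(w[:,2]<180)&(abs(w[:,0]-500)<90)&(w[:,1]>210)&(w[:,1]<420)]
  print('  post',len(f),np.nanmedian(f,0) if len(f) else '', cv2.minAreaRect(f[:,:2].astype(np.float32)) if len(f) else '')
for n in Ws:
  im=np.load(f'/tmp/{n}.npz')['im']
E
python3 - <<'E'
import sys; sys.path.insert(0,'.')
from h import *
im=np.load('/tmp/top.npz')['im'][:,:,::-1]; s=np.load('/tmp/side.npz')['im'][:,:,::-1]
f=lambda a,x,y,w,h:cv2.resize(a[y:y+h,x:x+w],(400,300),interpolation=cv2.INTER_CUBIC)
cv2.imwrite('pics/z1.png',np.vstack([np.hstack([f(im,285,180,160,120),f(im,95,205,100,75)]),np.hstack([f(s,290,165,120,120*3//4+10),f(s,180,210,100,75)])]))
E
```

```text
large side 450 zmax 172.0
   55 72 [494.3 -57.   65. ] [5.5 4.4 5.8]
   75 74 [495.  -56.8  85.2] [5.8 3.9 5.9]
   95 75 [495.  -57.  105.3] [6.  4.5 5.6]
   115 92 [496.5 -58.3 125.2] [6.8 5.  5.5]
   135 71 [497.4 -62.9 145.1] [8.3 4.5 5.8]
   155 66 [496.5 -62.5 165.5] [7.4 4.2 5. ]
  tray 493 -110 [164. 159.] 54.1 1170
large top 137 zmax 174.0
   55 10 [494.9 -57.   64.5] [5.8 4.1 5. ]
   75 8 [494.  -57.5  86.5] [5.4 3.4 6.2]
   95 12 [497.3 -57.6 105.6] [7.1 4.2 5.7]
   115 37 [498.2 -58.9 128.2] [5.  3.6 4.1]
   135 8 [492.8 -62.  145. ] [8.  2.9 6.1]
   155 62 [497.1 -65.4 170.3] [6.2 3.5 2.5]
  tray 496 -110 [167. 165.] 89.8 1702
middle side 297 zmax 157.0
   55 61 [ 464.8 -279.2   65.6] [6.1 5.2 5.8]
   75 61 [ 465.1 -279.5   85.4] [6.1 5.8 5.4]
   95 70 [ 465.  -280.4  105.9] [5.6 5.7 6.1]
   115 45 [ 466.8 -283.4  123.7] [7.8 4.1 6.4]
   135 42 [ 467.7 -284.2  146.7] [7.9 4.4 5.7]
   155 18 [ 466.1 -283.7  156. ] [6.3 4.5 0.6]
  tray 479 -309 [165. 160.] 24.5 694
middle top 246 zmax 159.0
   55 30 [ 466.3 -278.7   66. ] [6.3 3.8 5.7]
   75 30 [ 466.4 -278.2   85.2] [5.9 3
[... 1898 characters left out ...]
478.4 202.4 218.1] [473. 195. 216.] [482. 210. 222.]
   210 41 [481.9 217.8 216.9] [477. 211. 213.] [486. 224. 220.]
   225 34 [483.8 232.3 215.7] [480. 225. 213.] [489. 239. 219.]
   240 75 [489.1 252.7 214.7] [480. 240. 181.] [497. 255. 223.]
   255 111 [488.9 261.3 221.5] [480. 255. 181.] [500. 270. 224.]
   270 132 [492.4 276.9 221.8] [480. 270. 205.] [507. 285. 225.]
   285 67 [494.3 292.  218.5] [482. 285. 212.] [504. 300. 223.]
  foot ((484.8452453613281, 305.6566467285156), (151.0221405029297, 155.58505249023438), 79.49505615234375)
  post 102 [492.97492711 253.78155804 122.0358111 ] ((493.1914367675781, 257.8403625488281), (24.72179412841797, 12.932001113891602), 32.331729888916016)
```

View pics/z1.png

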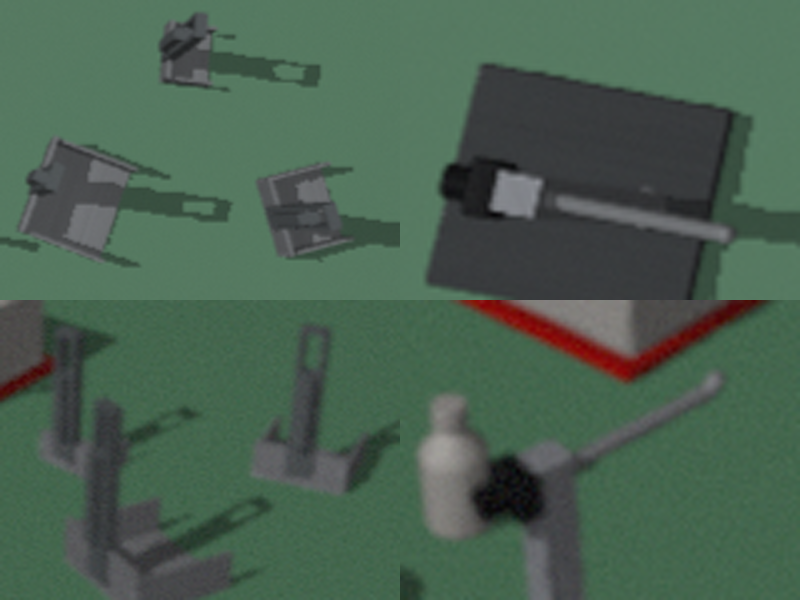

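The crops show all three trays opening to image right (-y): large turned slightly one way, middle the other, small nearly straight. The hook runs at about 10.6° off -y, and next I'll fit the scoop poses.

```bash
cat > fit.py <<'E'
from h import *
from scipy.optimize import least_squares
S={'large':(92,82,36,129,170),'middle':(74,64,30,114,155),'small':(56,46,24,99,140)}
def sd(p,c,h):
    q=abs(p-c)-h; return np.linalg.norm(np.maximum(q,0),axis=1)+np.minimum(q.max(1),0)
def fit(k,pts,x0):
    w,d,hh,g,H=S[k]
    def f(v):
        c,s=np.cos(v[2]),np.sin(v[2]); q=pts-[v[0],v[1],v[3]]
        q=np.c_[q[:,0]*c+q[:,1]*s,-q[:,0]*s+q[:,1]*c,q[:,2]]; e=v[4]
        b=[([e-d/2,0,1],[d/2,w/2,1]),([e-1,0,hh/2],[1,w/2,hh/2]),([e-d/2,w/2-1,hh/2],[d/2,1,hh/2]),([e-d/2,1-w/2,hh/2],[d/2,1,hh/2]),
           ([0,0,g/2],[5,10.5,g/2]),([0,0,H-2.5],[5,10.5,2.5]),([0,8.5,(g+H)/2],[5,2,(H-g)/2]),([0,-8.5,(g+H)/2],[5,2,(H-g)/2]),([9,0,g-20],[4,5,20])]
        return abs(np.min([sd(q,np.array(c0),np.array(h0)) for c0,h0 in b],0))
    return min((least_squares(f,list(x0)+[np.radians(a),2,0],loss='cauchy',f_scale=2,bounds=([0,-900,-9,-6,-15],[900,900,9,8,15])) for a in(65,80,95,110,180,270)),key=lambda r:r.cost)
if __name__=='__main__':
  Ws=[cloud(n,np.load(f'/tmp/{n}.npz')['d']).reshape(-1,3) for n in('side','top')]
  for k,c,h in [('large',(490,-105),(496,-61)),('middle',(478,-305),(466,-283)),('small',(619,-200),(621,-187))]:
    for W in Ws+[np.vstack(Ws)]:
      s=W[(np.hypot(W[:,0]-c[0],W[:,1]-c[1])<90)&(W[:,2]>7)&(W[:,0]<690)]
      if k=='small': s=s[s[:,0]<660]
      r=fit(k,s,h); print(k,len(s),np.round(r.x[:2],1),'yaw',round(np.degrees(r.x[2]),1),np.round(r.x[3:],1),'cost/n',round(r.cost/len(s),2))
  for n,W in zip(('side','top'),Ws):
    s=W[(W[:,2]>200)&(abs(W[:,0]-480)<30)&(W[:,1]>165)&(W[:,1]<248)]
    a=np.radians(79.4); 
    q=np.polyfit(s[:,1],s[:,0],1); print(n,'hook yaw',90-np.degrees(np.arctan(q[0])),'x at y=232,175',np.polyval(q,232),np.polyval(q,175))
    # hook axis height: fit cylinder r4
    s=s[s[:,1]>185]
    def f(v):
        t=(260-s[:,1])/np.sin(a); return np.hypot((s[:,0]-v[0]-v[1]*(s[:,1]-232))*np.sin(a), s[:,2]-v[2]-t*6/80)-4
    r=least_squares(f,[482,.18,212],loss='cauchy',f_scale=1.5); print('  cyl x@232,slope,rootz',np.round(r.x,2))
    t=W[(W[:,2]>217)&(abs(W[:,0]-490)<30)&(W[:,1]>248)&(W[:,1]<310)]; print('  posttop z',np.median(t[:,2]),cv2.minAreaRect(t[:,:2].astype(np.float32)))
    t=W[(W[:,2]>60)&(W[:,2]<195)&(abs(W[:,0]-485)<30)&(W[:,1]>220)&(W[:,1]<310)]
    print('  along-axis',np.round(np.percentile(t[:,0]*np.cos(a)+t[:,1]*np.sin(a),[1,3,5,10,50,90,97]),1),'lat',np.round(np.percentile(-t[:,0]*np.sin(a)+t[:,1]*np.cos(a),[3,50,97]),1))
E
python3 fit.py
```

```text
large 1215 [497.8 -64. ] yaw 68.4 [5.9 2.2] cost/n 0.66
large 397 [496.9 -65.7] yaw 68.7 [7.  1.8] cost/n 0.42
large 1612 [497.7 -64.1] yaw 68.6 [6.8 2.1] cost/n 0.65
middle 706 [ 468.2 -285.7] yaw 103.3 [6.  2.1] cost/n 1.0
middle 532 [ 467.2 -287.4] yaw 104.3 [5.8 1.9] cost/n 0.63
middle 1238 [ 468.  -286.5] yaw 103.2 [5.7 2.4] cost/n 0.89
small 449 [ 624.7 -190.2] yaw 84.5 [1.2 1.8] cost/n 0.97
small 337 [ 623.7 -192. ] yaw 83.2 [5.9 1.8] cost/n 0.51
small 786 [ 624.1 -190.5] yaw 83.3 [5.8 2.2] cost/n 0.88
side hook yaw 79.61142750424465 x at y=232,175 481.7202174510936 471.2705108380329
  cyl x@232,slope,rootz [4.8385e+02 1.9000e-01 2.1024e+02]
  posttop z 220.834882946729 ((490.65478515625, 278.74151611328125), (44.29170227050781, 26.017536163330078), 72.66119384765625)
  along-axis [341.3 342.1 342.7 344.4 355.8 361.  361.4] lat [-439.9 -425.1 -422.5]
top hook yaw 79.28626103859632 x at y=232,175 483.99728589545595 473.21286741924035
  cyl x@232,slope,rootz [4.8402e+02 2.0000e-01 2.1081e+02]
  posttop z 221.5544972488765 ((493.2906799316406, 273.39398193359375), (50.34679412841797, 26.428197860717773), 89.18390655517578)
  along-axis [338.9 339.  339.1 339.4 340.  340.8 350. ] lat [-442.  -437.9 -424.5]
```

```bash
cat > plan.py <<'E'
# plan.py x y z yawTOOLY [step_mm] [gripper] : prints rows from the current pose to the goal (tool down)
import sys, json
from h import *
from scipy.spatial.transform import Rotation as R
def plan(p0,R0,goal,yaw,step=36,deg=6):
    tgt=min((R.from_euler('z',yaw+k,degrees=True)*R.from_matrix(np.array([[0,1,0],[1,0,0],[0,0,-1.]])) for k in(0,180)),key=lambda r:(R0.inv()*r).magnitude())
    rv=(R0.inv()*tgt).as_rotvec(degrees=True); dp=np.array(goal)-p0
    n=max(1,int(np.ceil(max(np.linalg.norm(dp)/step,abs(rv).max()/deg)))); rows=[]; p=p0.copy(); r=R0
    for i in range(1,n+1):
        s=np.round(r.inv().apply(p0+dp*i/n-p)/10,2); a=np.round(rv/n,1); p=p+r.apply(s*10); r=r*R.from_rotvec(a,degrees=True)
        rows.append(dict(zip(['x','y','z','ax','ay','az'],[*s.tolist(),*a.tolist()])))
    return rows,p,r
if __name__=='__main__':
    # goals: x,y,z,yaw,step;...
    st=arm.read_state(); p=np.array(st['position']); r=R.from_quat(st['ee_rot']); q=arm.read_state()['joints']
    for g in sys.argv[1].split('/'):
        v=[float(t) for t in g.split(',')]; rows,p,r=plan(p,r,v[:3],v[3],*(v[4:])); 
        print(len(rows)); [print(json.dumps({k:x for k,x in w.items() if x})) for w in rows]
    print(np.round(q,2),st['clock'])
E
python3 plan.py 497.5,-64.5,220,158.5/497.5,-64.5,108,158.5
```

```text
16
{"x": -2.71, "y": 2.34, "z": 0.07, "az": -2.9}
{"x": -2.83, "y": 2.2, "z": 0.07, "az": -2.9}
{"x": -2.94, "y": 2.05, "z": 0.07, "az": -2.9}
{"x": -3.04, "y": 1.9, "z": 0.07, "az": -2.9}
{"x": -3.13, "y": 1.74, "z": 0.07, "az": -2.9}
{"x": -3.21, "y": 1.59, "z": 0.07, "az": -2.9}
{"x": -3.29, "y": 1.41, "z": 0.08, "az": -2.9}
{"x": -3.36, "y": 1.26, "z": 0.07, "az": -2.9}
{"x": -3.42, "y": 1.08, "z": 0.07, "az": -2.9}
{"x": -3.46, "y": 0.9, "z": 0.07, "az": -2.9}
{"x": -3.51, "y": 0.73, "z": 0.07, "az": -2.9}
{"x": -3.54, "y": 0.55, "z": 0.07, "az": -2.9}
{"x": -3.56, "y": 0.37, "z": 0.07, "az": -2.9}
{"x": -3.58, "y": 0.19, "z": 0.07, "az": -2.9}
{"x": -3.59, "y": 0.01, "z": 0.07, "az": -2.9}
{"x": -3.57, "y": -0.17, "z": 0.07, "az": -2.9}
4
{"z": 2.8, "az": 0.1}
{"z": 2.8, "az": 0.1}
{"z": 2.8, "az": 0.1}
{"z": 2.8, "az": 0.1}
[-0.92  0.38  0.01  0.   -1.19 -0.26] 0.9
```

Emit:
send_rows([
  {"gripper": -1,"x": -2.7,"y": 2.35,"z": 0.07,"az": -2.9},
  {"gripper": -1,"x": -2.85,"y": 2.2,"z": 0.07,"az": -2.9},
  {"gripper": -1,"x": -2.95,"y": 2.05,"z": 0.07,"az": -2.9},
  {"gripper": -1,"x": -3.05,"y": 1.9,"z": 0.07,"az": -2.9},
  {"gripper": -1,"x": -3.15,"y": 1.75,"z": 0.07,"az": -2.9},
])

```text
$.targets[0]: bad value
```

Emit:
send_rows([
  {"gripper": -1,"x": -3.2,"y": 1.6,"z": 0.07,"az": -2.9},
  {"gripper": -1,"x": -3.3,"y": 1.4,"z": 0.07,"az": -2.9},
  {"gripper": -1,"x": -3.35,"y": 1.25,"z": 0.07,"az": -2.9},
  {"gripper": -1,"x": -3.4,"y": 1.1,"z": 0.07,"az": -2.9},
  {"gripper": -1,"x": -3.45,"y": 0.9,"z": 0.07,"az": -2.9},
])

```text
$.targets[0]: bad value
```

Emit:
send_rows([
  {"gripper": -1,"x": -3.5,"y": 0.75,"z": 0.07,"az": -2.9},
  {"gripper": -1,"x": -3.55,"y": 0.55,"z": 0.07,"az": -2.9},
  {"gripper": -1,"x": -3.55,"y": 0.35,"z": 0.07,"az": -2.9},
  {"gripper": -1,"x": -3.6,"y": 0.2,"z": 0.07,"az": -2.9},
  {"gripper": -1,"x": -3.6,"y": 0,"z": 0.07,"az": -2.9},
])

```text
$.targets[0]: bad value
```

Emit:
send_rows([
  {"gripper": -1,"x": -3.55,"y": -0.15,"z": 0.07,"az": -2.9},
  {"gripper": -1},
  {"gripper": -1},
])

```text
$.targets[0]: bad value
```

```bash
python3 plan.py 497.5,-64.5,108,158.5; python3 -c "
from h import *
s=arm.read_state();print(s['position'],s['ee_rot'],s['gripper_width'])"
```

```text
17
{"x": -2.56, "y": 2.2, "z": 0.73, "az": -2.7}
{"x": -2.65, "y": 2.08, "z": 0.72, "az": -2.7}
{"x": -2.75, "y": 1.95, "z": 0.73, "az": -2.7}
{"x": -2.84, "y": 1.82, "z": 0.72, "az": -2.7}
{"x": -2.92, "y": 1.68, "z": 0.73, "az": -2.7}
{"x": -3.0, "y": 1.54, "z": 0.72, "az": -2.7}
{"x": -3.07, "y": 1.4, "z": 0.73, "az": -2.7}
{"x": -3.13, "y": 1.26, "z": 0.72, "az": -2.7}
{"x": -3.19, "y": 1.1, "z": 0.73, "az": -2.7}
{"x": -3.23, "y": 0.96, "z": 0.72, "az": -2.7}
{"x": -3.28, "y": 0.8, "z": 0.73, "az": -2.7}
{"x": -3.31, "y": 0.64, "z": 0.72, "az": -2.7}
{"x": -3.33, "y": 0.49, "z": 0.73, "az": -2.7}
{"x": -3.36, "y": 0.33, "z": 0.73, "az": -2.7}
{"x": -3.37, "y": 0.18, "z": 0.72, "az": -2.7}
{"x": -3.37, "y": 0.01, "z": 0.73, "az": -2.7}
{"x": -3.37, "y": -0.15, "z": 0.72, "az": -2.7}
[-0.92  0.38  0.01  0.   -1.19 -0.26] 0.9
[ 240.4147017  -576.89165371  231.32524226] [-1.96124497e-01  9.80579003e-01 -8.06847820e-06  2.25663166e-06] 85.29223746684825
```

Probably every key has to be present, so I'll test one full row.

Emit:
send_rows([
  {"gripper": -1,"x": -2.7,"y": 2.35,"z": 0.07,"ax": 0,"ay": 0,"az": -2.9},
])

```text
clock: 0.98
position: [255.0, -548.0, 229.8]
ee_rot: [-0.219, 0.976, -0.001, -0.001]
contact_force: [2.3, -1.1, -0.4]
gripper_width: 85.5
grasp_force: 0.0
```

Emit:
send_rows([
  {"gripper": -1,"x": -2.85,"y": 2.2,"z": 0.07,"ax": 0,"ay": 0,"az": -2.9},
  {"gripper": -1,"x": -2.95,"y": 2.05,"z": 0.07,"ax": 0,"ay": 0,"az": -2.9},
  {"gripper": -1,"x": -3.05,"y": 1.9,"z": 0.07,"ax": 0,"ay": 0,"az": -2.9},
  {"gripper": -1,"x": -3.15,"y": 1.75,"z": 0.07,"ax": 0,"ay": 0,"az": -2.9},
  {"gripper": -1,"x": -3.2,"y": 1.6,"z": 0.07,"ax": 0,"ay": 0,"az": -2.9},
])

```text
clock: 1.4
position: [337.4, -382.8, 227.3]
ee_rot: [-0.343, 0.939, -0.0, 0.0]
contact_force: [1.0, 0.2, -0.1]
gripper_width: 85.4
grasp_force: 0.0
```

Emit:
send_rows([
  {"gripper": -1,"x": -3.3,"y": 1.4,"z": 0.07,"ax": 0,"ay": 0,"az": -2.9},
  {"gripper": -1,"x": -3.35,"y": 1.25,"z": 0.07,"ax": 0,"ay": 0,"az": -2.9},
  {"gripper": -1,"x": -3.4,"y": 1.1,"z": 0.07,"ax": 0,"ay": 0,"az": -2.9},
  {"gripper": -1,"x": -3.45,"y": 0.9,"z": 0.07,"ax": 0,"ay": 0,"az": -2.9},
  {"gripper": -1,"x": -3.5,"y": 0.75,"z": 0.07,"ax": 0,"ay": 0,"az": -2.9},
])

```text
clock: 1.82
position: [417.4, -222.7, 224.0]
ee_rot: [-0.459, 0.888, -0.0, 0.0]
contact_force: [1.3, 0.1, 0.7]
gripper_width: 85.6
grasp_force: 0.0
```

Emit:
send_rows([
  {"gripper": -1,"x": -3.55,"y": 0.55,"z": 0.07,"ax": 0,"ay": 0,"az": -2.9},
  {"gripper": -1,"x": -3.55,"y": 0.35,"z": 0.07,"ax": 0,"ay": 0,"az": -2.9},
  {"gripper": -1,"x": -3.6,"y": 0.2,"z": 0.07,"ax": 0,"ay": 0,"az": -2.9},
  {"gripper": -1,"x": -3.6,"y": 0,"z": 0.07,"ax": 0,"ay": 0,"az": -2.9},
  {"gripper": -1,"x": -3.55,"y": -0.15,"z": 0.07,"ax": 0,"ay": 0,"az": -2.9},
])

```text
clock: 2.23
position: [497.8, -62.4, 220.5]
ee_rot: [-0.568, 0.823, -0.0, 0.0]
contact_force: [0.3, -0.5, 0.9]
gripper_width: 85.4
grasp_force: 0.0
```

Emit:
send_rows([
  {"gripper": -1,"x": 0,"y": 0,"z": 0,"ax": 0,"ay": 0,"az": 0},
  {"gripper": -1,"x": 0,"y": 0,"z": 0,"ax": 0,"ay": 0,"az": 0},
  {"gripper": -1,"x": 0,"y": 0,"z": 0,"ax": 0,"ay": 0,"az": 0},
])

```text
clock: 2.48
position: [497.0, -64.1, 220.0]
ee_rot: [-0.567, 0.824, 0.0, -0.0]
contact_force: [-0.2, -0.2, 0.3]
gripper_width: 85.2
grasp_force: 0.0
```

```bash
python3 plan.py 497.5,-64.5,108,158.5
```

```text
4
{"y": -0.02, "z": 2.8, "az": 0.1}
{"x": 0.01, "y": -0.01, "z": 2.8, "az": 0.1}
{"y": -0.02, "z": 2.8, "az": 0.1}
{"y": -0.02, "z": 2.8, "az": 0.1}
[ 0.2   0.18 -0.31 -0.   -1.08 -0.56] 2.4833
```

Emit:
send_rows([
  {"gripper": -1,"x": 0,"y": -0.07,"z": 2.8,"ax": 0,"ay": 0,"az": 0.2},
  {"gripper": -1,"x": 0,"y": 0,"z": 2.8,"ax": 0,"ay": 0,"az": 0.2},
  {"gripper": -1,"x": 0,"y": 0,"z": 2.8,"ax": 0,"ay": 0,"az": 0},
  {"gripper": -1,"x": 0,"y": 0,"z": 2.8,"ax": 0,"ay": 0,"az": 0},
  {"gripper": -1,"x": 0,"y": 0,"z": 0,"ax": 0,"ay": 0,"az": 0},
])

```text
clock: 2.9
position: [493.3, -66.1, 103.4]
ee_rot: [-0.562, 0.827, 0.003, -0.005]
contact_force: [-0.5, -0.3, 0.4]
gripper_width: 85.4
grasp_force: 0.0
```

Emit:
send_rows([
  {"gripper": 0.2,"x": 0,"y": 0,"z": 0,"ax": 0,"ay": 0,"az": 0},
  {"gripper": 0.5,"x": 0,"y": 0,"z": 0,"ax": 0,"ay": 0,"az": 0},
  {"gripper": 1,"x": 0,"y": 0,"z": 0,"ax": 0,"ay": 0,"az": 0},
  {"gripper": 1,"x": 0,"y": 0,"z": 0,"ax": 0,"ay": 0,"az": 0},
  {"gripper": 1,"x": 0,"y": 0,"z": 0,"ax": 0,"ay": 0,"az": 0},
])

```text
clock: 3.32
position: [498.7, -64.4, 109.5]
ee_rot: [-0.564, 0.826, -0.001, 0.001]
contact_force: [-0.2, 0.2, -0.1]
gripper_width: 25.9
grasp_force: 0.0
```

Emit:
send_rows([
  {"gripper": 1,"x": 0,"y": 0,"z": 0,"ax": 0,"ay": 0,"az": 0},
  {"gripper": 1,"x": 0,"y": 0,"z": 0,"ax": 0,"ay": 0,"az": 0},
])

```text
clock: 3.48
position: [499.0, -64.4, 109.4]
ee_rot: [-0.564, 0.826, -0.001, 0.001]
contact_force: [0.3, 0.3, 4.9]
gripper_width: 20.4
grasp_force: 59.1
```

```bash
python3 plan.py 499,-64,180,158.5,30/466,135,180,169.4
```

```text
3
{"x": -0.01, "z": -2.35, "ax": -0.1, "az": 0.1}
{"x": -0.02, "z": -2.36, "ax": -0.1, "az": 0.1}
{"x": -0.01, "y": 0.01, "z": -2.35, "ax": -0.1, "az": 0.1}
6
{"x": -2.88, "y": 1.73, "z": 0.01, "az": -1.8}
{"x": -2.93, "y": 1.65, "az": -1.8}
{"x": -2.99, "y": 1.55, "z": 0.01, "az": -1.8}
{"x": -3.03, "y": 1.45, "z": 0.01, "az": -1.8}
{"x": -3.07, "y": 1.36, "z": 0.01, "az": -1.8}
{"x": -3.12, "y": 1.26, "az": -1.8}
[ 0.2   0.31 -0.46  0.   -0.8  -0.57] 3.4833
```

Emit:
send_rows([
  {"gripper": 1,"x": 0,"y": 0,"z": -1.0,"ax": 0,"ay": 0,"az": 0},
  {"gripper": 1,"x": 0,"y": 0,"z": -2.0,"ax": 0,"ay": 0,"az": 0},
  {"gripper": 1,"x": 0,"y": 0,"z": -2.5,"ax": 0,"ay": 0,"az": 0},
  {"gripper": 1,"x": 0,"y": 0,"z": -1.6,"ax": 0,"ay": 0,"az": 0},
])

```text
clock: 3.82
position: [497.9, -64.4, 180.3]
ee_rot: [-0.564, 0.826, -0.0, 0.0]
contact_force: [1.0, 0.2, -2.2]
gripper_width: 20.1
grasp_force: 59.0
```

Emit:
send_rows([
  {"gripper": 1,"x": -2.88,"y": 1.73,"z": 0,"ax": 0,"ay": 0,"az": -1.8},
  {"gripper": 1,"x": -2.93,"y": 1.65,"z": 0,"ax": 0,"ay": 0,"az": -1.8},
  {"gripper": 1,"x": -3.0,"y": 1.55,"z": 0,"ax": 0,"ay": 0,"az": -1.8},
  {"gripper": 1,"x": -3.03,"y": 1.45,"z": 0,"ax": 0,"ay": 0,"az": -1.8},
  {"gripper": 1,"x": -3.07,"y": 1.36,"z": 0,"ax": 0,"ay": 0,"az": -1.8},
])

```text
clock: 4.23
position: [468.3, 102.5, 178.5]
ee_rot: [-0.627, 0.779, 0.0, -0.001]
contact_force: [0.7, 0.4, -2.2]
gripper_width: 19.9
grasp_force: 59.1
```

Emit:
send_rows([
  {"gripper": 1,"x": -3.1,"y": 1.26,"z": 0,"ax": 0,"ay": 0,"az": -1.8},
  {"gripper": 1,"x": 0,"y": 0,"z": 0,"ax": 0,"ay": 0,"az": 0},
  {"gripper": 1,"x": 0,"y": 0,"z": 0,"ax": 0,"ay": 0,"az": 0},
  {"gripper": 1,"x": 0,"y": 0,"z": 0,"ax": 0,"ay": 0,"az": 0},
])

```text
clock: 4.57
position: [463.2, 134.1, 178.4]
ee_rot: [-0.639, 0.769, 0.0, -0.001]
contact_force: [-1.0, 0.2, -2.5]
gripper_width: 20.0
grasp_force: 59.3
```

```bash
cat > look.py <<'E'
import sys
from fit import *
k=sys.argv[1]; w,d,hh,g,H=S[k]
st=arm.read_state(); p=st['position']; q=st['ee_rot']; print('tcp',np.round(p,1),'tool-y yaw',2*np.degrees(np.arctan2(q[1],q[0]))-90,'F',np.round(st['contact_force'],1),'q',np.round(q,4),st['clock'])
for n in('side','top'):
  im,dd=snap(n); cv2.imwrite(f'pics/{k}_{n}_{st["clock"]:.0f}.png',im[:,:,::-1])
  W=cloud(n,dd).reshape(-1,3); a=np.radians(79.4); ux=np.array([np.cos(a),np.sin(a)]); uy=np.array([-np.sin(a),np.cos(a)])
  # scoop below the fingers, in stand-aligned axes about TCP
  D=W-p; X=D[:,:2]@ux; Y=D[:,:2]@uy; Z=D[:,2]
  h=(abs(X)<20)&(abs(Y)<20)&(Z>-65)&(Z<-12)
  if h.sum()>5: print(n,'handle n',h.sum(),'X pct',np.round(np.percentile(X[h],[3,50,97]),1),'Y pct',np.round(np.percentile(Y[h],[3,50,97]),1))
  s=(abs(X+d/2)<d/2+30)&(abs(Y)<w/2+20)&(Z<-12)&(Z>-g+5)
  r=fit(k,W[s]-[0,0,p[2]+19-g],p[:2]); print('  fit grip-tcp in stand axes',np.round(np.array([ux,uy])@(r.x[:2]-p[:2]),1),'yaw',round(np.degrees(r.x[2]),1),'z',np.round(r.x[3:],1),round(r.cost/s.sum(),2))
  # hook line
  m=(W[:,2]>200)&(W[:,2]<235)&(X>45)&(abs(Y)<25)&(W[:,1]>182)&(W[:,1]<246); t=W[m]
  def f(v): return np.hypot((t[:,0]-v[0]-v[1]*(t[:,1]-210))*np.sin(a),t[:,2]-v[2]-(254.6-t[:,1])/np.sin(a)*6/80)-4
  if m.sum()>20:
    r=least_squares(f,[480,.19,211],loss='cauchy',f_scale=1.5).x; c=np.array([r[0],210.])
    print('  hook n',m.sum(),'x@210 %.1f slope %.3f rootz %.1f'%tuple(r),'Y of axis at y=210 rel tcp: %.1f'%((c-p[:2])@uy))
E
python3 look.py large
```

```text
tcp [463.2 134.1 178.4] tool-y yaw 169.43509884751234 F [-1.   0.2 -2.5] q [-6.390e-01  7.692e-01  3.000e-04 -1.000e-03] 4.5667
side handle n 248 X pct [-4.5  5.6 13.8] Y pct [-2.9  6.5 12.7]
  fit grip-tcp in stand axes [0.3 1.1] yaw 79.0 z [2.8 2.4] 0.6
  hook n 145 x@210 480.0 slope 0.174 rootz 210.5 Y of axis at y=210 rel tcp: -2.5
  fit grip-tcp in stand axes [-1.   0.3] yaw 79.4 z [ 3.4 -0.2] 0.34
```

Emit:
send_rows([
  {"gripper": 1,"x": -1.1,"y": -0.3,"z": 0,"ax": 0,"ay": 0,"az": 0},
  {"gripper": 1,"x": -1.2,"y": 0,"z": 0,"ax": 0,"ay": 0,"az": 0},
  {"gripper": 1,"x": 0,"y": 0,"z": 0,"ax": 0,"ay": 0,"az": 0},
  {"gripper": 1,"x": 0,"y": 0,"z": 0,"ax": 0,"ay": 0,"az": 0},
])

```text
clock: 5.0
position: [471.7, 157.0, 179.0]
ee_rot: [-0.639, 0.769, 0.0, -0.0]
contact_force: [-0.1, 0.7, -2.7]
gripper_width: 20.1
grasp_force: 59.4
```

```bash
python3 look.py large
python3 - <<'E'
from h import *
o=[]
m=arm.camera_model('side'); T=np.linalg.inv(np.array(m['cam_to_world'])); st=arm.read_state()
for n in('side','top'):
    im=np.load(f'/tmp/{n}.npz')['im'][:,:,::-1]; m=arm.camera_model(n); T=np.linalg.inv(np.array(m['cam_to_world']))
    c=T@np.r_[st['position'],1]; u=int(m['fx']*c[0]/c[2]+m['cx']); v=int(m['fy']*c[1]/c[2]+m['cy']); print(n,u,v)
    o.append(cv2.resize(im[max(v-60,0):max(v-60,0)+120,u-60:u+40],(400,480),interpolation=cv2.INTER_CUBIC))
cv2.imwrite('pics/z2.png',np.hstack(o))
E
```

```text
tcp [471.7 157.  179. ] tool-y yaw 169.4248344232352 F [-0.1  0.7 -2.7] q [-0.6389  0.7693  0.     -0.    ] 5.0
side handle n 255 X pct [-4.1  5.6 13.5] Y pct [-2.4  6.6 12.6]
  fit grip-tcp in stand axes [0.6 0.9] yaw 78.9 z [2.7 2.4] 0.58
  hook n 100 x@210 479.9 slope 0.193 rootz 210.4 Y of axis at y=210 rel tcp: 1.7
top handle n 21 X pct [-6.8 -6.5 -1.6] Y pct [-13.8   0.2  15.5]
  fit grip-tcp in stand axes [-1.3  0.9] yaw 79.5 z [3.2 0.1] 0.39
side 264 244
top 189 264
```

View pics/z2.png

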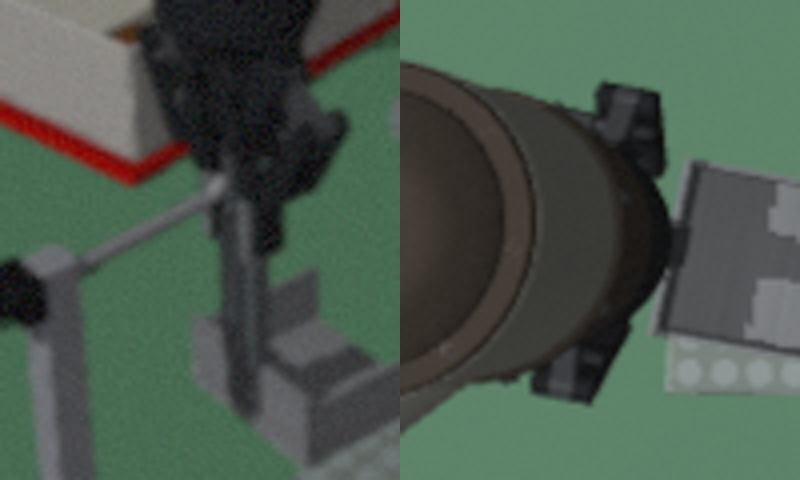

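Left panel: hook tip at about (222,185), in front of the eye between the fingers and about to enter it. Shift 0.9 mm sideways, then enter slowly.

Emit:
send_rows([
  {"gripper": 1,"x": 0,"y": 0.09,"z": 0,"ax": 0,"ay": 0,"az": 0},
  {"gripper": 1,"x": -0.3,"y": 0,"z": 0,"ax": 0,"ay": 0,"az": 0},
  {"gripper": 1,"x": -0.3,"y": 0,"z": 0,"ax": 0,"ay": 0,"az": 0},
  {"gripper": 1,"x": -0.3,"y": 0,"z": 0,"ax": 0,"ay": 0,"az": 0},
  {"gripper": 1,"x": -0.3,"y": 0,"z": 0,"ax": 0,"ay": 0,"az": 0},
])

```text
clock: 5.52
position: [472.6, 168.7, 179.2]
ee_rot: [-0.639, 0.769, 0.0, 0.0]
contact_force: [-0.4, -0.1, -2.5]
gripper_width: 20.1
grasp_force: 59.4
```

Emit:
send_rows([
  {"gripper": 1,"x": -0.3,"y": 0,"z": 0,"ax": 0,"ay": 0,"az": 0},
  {"gripper": 1,"x": -0.3,"y": 0,"z": 0,"ax": 0,"ay": 0,"az": 0},
  {"gripper": 1,"x": -0.3,"y": 0,"z": 0,"ax": 0,"ay": 0,"az": 0},
  {"gripper": 1,"x": -0.3,"y": 0,"z": 0,"ax": 0,"ay": 0,"az": 0},
])

```text
clock: 5.85
position: [474.8, 180.5, 179.1]
ee_rot: [-0.639, 0.769, 0.0, -0.0]
contact_force: [-0.7, -0.4, -2.9]
gripper_width: 19.8
grasp_force: 59.4
```

Emit:
send_rows([
  {"gripper": 1,"x": -0.7,"y": 0,"z": 0,"ax": 0,"ay": 0,"az": 0},
  {"gripper": 1,"x": -0.9,"y": 0,"z": 0,"ax": 0,"ay": 0,"az": 0},
  {"gripper": 1,"x": -1.0,"y": 0,"z": 0,"ax": 0,"ay": 0,"az": 0},
  {"gripper": 1,"x": -0.7,"y": 0,"z": 0,"ax": 0,"ay": 0,"az": 0},
  {"gripper": 1,"x": 0,"y": 0,"z": 0,"ax": 0,"ay": 0,"az": 0},
])

```text
clock: 6.27
position: [481.4, 214.4, 179.1]
ee_rot: [-0.639, 0.769, -0.0, 0.0]
contact_force: [0.1, -0.1, -1.4]
gripper_width: 20.5
grasp_force: 59.4
```

Emit:
send_rows([
  {"gripper": 1,"x": -0.7,"y": 0,"z": 0,"ax": 0,"ay": 0,"az": 0},
  {"gripper": 1,"x": -0.7,"y": 0,"z": 0,"ax": 0,"ay": 0,"az": 0},
  {"gripper": 1,"x": -0.4,"y": 0,"z": 0,"ax": 0,"ay": 0,"az": 0},
  {"gripper": 1,"x": 0,"y": 0,"z": 0,"ax": 0,"ay": 0,"az": 0},
])

```text
clock: 6.6
position: [484.5, 231.2, 179.1]
ee_rot: [-0.639, 0.769, -0.0, 0.0]
contact_force: [0.1, 0.4, -2.2]
gripper_width: 20.1
grasp_force: 59.4
```

Emit:
send_rows([
  {"gripper": 1,"x": 0,"y": 0,"z": 0.5,"ax": 0,"ay": 0,"az": 0},
  {"gripper": 1,"x": 0,"y": 0,"z": 0.5,"ax": 0,"ay": 0,"az": 0},
  {"gripper": 1,"x": 0,"y": 0,"z": 0.2,"ax": 0,"ay": 0,"az": 0},
  {"gripper": 1,"x": 0,"y": 0,"z": 0,"ax": 0,"ay": 0,"az": 0},
])

```text
clock: 6.93
position: [483.5, 229.6, 166.1]
ee_rot: [-0.639, 0.769, 0.0, -0.001]
contact_force: [0.5, 0.3, -2.1]
gripper_width: 20.0
grasp_force: 59.3
```

Emit:
send_rows([
  {"gripper": 1,"x": -0.3,"y": 0,"z": 0,"ax": 0,"ay": 0,"az": 0},
  {"gripper": 1,"x": -0.2,"y": 0,"z": 0,"ax": 0,"ay": 0,"az": 0},
  {"gripper": 1,"x": 0,"y": 0,"z": 0,"ax": 0,"ay": 0,"az": 0},
])

```text
clock: 7.18
position: [485.4, 235.7, 167.4]
ee_rot: [-0.639, 0.769, -0.0, 0.0]
contact_force: [-0.6, -0.3, -3.5]
gripper_width: 19.9
grasp_force: 59.3
```

Emit:
send_rows([
  {"gripper": 1,"x": -0.1,"y": 0,"z": 0,"ax": 0,"ay": 0,"az": 0},
  {"gripper": 1,"x": -0.1,"y": 0,"z": 0,"ax": 0,"ay": 0,"az": 0},
  {"gripper": 1,"x": 0,"y": 0,"z": 0,"ax": 0,"ay": 0,"az": 0},
])

```text
clock: 7.43
position: [485.5, 237.3, 167.2]
ee_rot: [-0.639, 0.769, -0.0, 0.0]
contact_force: [-0.3, 0.2, -2.2]
gripper_width: 20.1
grasp_force: 59.3
```

Emit:
send_rows([
  {"gripper": 1,"x": 0,"y": 0,"z": 0.2,"ax": 0,"ay": 0,"az": 0},
  {"gripper": 1,"x": 0,"y": 0,"z": 0.2,"ax": 0,"ay": 0,"az": 0},
  {"gripper": 1,"x": 0,"y": 0,"z": 0,"ax": 0,"ay": 0,"az": 0},
])

```text
clock: 7.68
position: [485.0, 236.9, 162.5]
ee_rot: [-0.639, 0.769, 0.0, -0.001]
contact_force: [0.2, 0.3, -2.7]
gripper_width: 20.0
grasp_force: 59.3
```

Emit:
send_rows([
  {"gripper": 1,"x": 0,"y": 0,"z": 0.1,"ax": 0,"ay": 0,"az": 0},
  {"gripper": 1,"x": 0,"y": 0,"z": 0,"ax": 0,"ay": 0,"az": 0},
])

```text
clock: 7.85
position: [485.3, 237.0, 161.9]
ee_rot: [-0.639, 0.769, 0.0, -0.0]
contact_force: [0.1, 0.3, -2.5]
gripper_width: 19.9
grasp_force: 59.3
```

Emit:
send_rows([
  {"gripper": 1,"x": 0,"y": 0,"z": 0.1,"ax": 0,"ay": 0,"az": 0},
  {"gripper": 1,"x": 0,"y": 0,"z": 0,"ax": 0,"ay": 0,"az": 0},
])

```text
clock: 8.02
position: [485.3, 237.1, 160.9]
ee_rot: [-0.639, 0.769, 0.0, -0.0]
contact_force: [0.3, -0.9, -3.0]
gripper_width: 20.3
grasp_force: 59.3
```

Emit:
send_rows([
  {"gripper": 1,"x": 0,"y": 0,"z": 0.1,"ax": 0,"ay": 0,"az": 0},
  {"gripper": 1,"x": 0,"y": 0,"z": 0,"ax": 0,"ay": 0,"az": 0},
  {"gripper": 1,"x": 0,"y": 0,"z": 0,"ax": 0,"ay": 0,"az": 0},
])

```text
clock: 8.27
position: [485.5, 237.2, 160.2]
ee_rot: [-0.639, 0.769, -0.0, 0.0]
contact_force: [0.1, -0.2, -1.6]
gripper_width: 19.9
grasp_force: 59.3
```

Emit:
send_rows([
  {"gripper": 1,"x": 0,"y": 0,"z": 0.1,"ax": 0,"ay": 0,"az": 0},
  {"gripper": 1,"x": 0,"y": 0,"z": 0,"ax": 0,"ay": 0,"az": 0},
  {"gripper": 1,"x": 0,"y": 0,"z": 0,"ax": 0,"ay": 0,"az": 0},
])

```text
clock: 8.52
position: [485.6, 237.2, 159.5]
ee_rot: [-0.639, 0.769, -0.0, 0.0]
contact_force: [0.0, -0.4, 0.5]
gripper_width: 19.8
grasp_force: 59.5
```

Emit:
send_rows([
  {"gripper": 1,"x": -0.1,"y": 0,"z": 0,"ax": 0,"ay": 0,"az": 0},
  {"gripper": 1,"x": -0.1,"y": 0,"z": 0,"ax": 0,"ay": 0,"az": 0},
  {"gripper": 1,"x": 0,"y": 0,"z": 0,"ax": 0,"ay": 0,"az": 0},
])

```text
clock: 8.77
position: [485.9, 239.3, 159.3]
ee_rot: [-0.639, 0.769, -0.0, 0.0]
contact_force: [-0.6, -0.4, -0.3]
gripper_width: 20.1
grasp_force: 59.6
```

Emit:
send_rows([
  {"gripper": 1,"x": -0.1,"y": 0,"z": 0,"ax": 0,"ay": 0,"az": 0},
  {"gripper": 1,"x": 0,"y": 0,"z": 0,"ax": 0,"ay": 0,"az": 0},
])

```text
clock: 8.93
position: [486.1, 240.3, 159.2]
ee_rot: [-0.639, 0.769, -0.0, 0.0]
contact_force: [0.4, -1.2, 0.0]
gripper_width: 20.1
grasp_force: 59.6
```

Emit:
send_rows([
  {"gripper": 1,"x": -0.07,"y": 0,"z": 0,"ax": 0,"ay": 0,"az": 0},
  {"gripper": 1,"x": 0,"y": 0,"z": 0,"ax": 0,"ay": 0,"az": 0},
])

```text
clock: 9.1
position: [486.1, 240.9, 159.1]
ee_rot: [-0.639, 0.769, 0.0, 0.0]
contact_force: [-0.6, -1.7, 0.1]
gripper_width: 20.2
grasp_force: 59.6
```

Emit:
send_rows([
  {"gripper": 1,"x": -0.05,"y": 0,"z": 0,"ax": 0,"ay": 0,"az": 0},
  {"gripper": 1,"x": 0,"y": 0,"z": 0,"ax": 0,"ay": 0,"az": 0},
])

```text
clock: 9.27
position: [486.2, 241.3, 159.1]
ee_rot: [-0.639, 0.769, -0.0, -0.0]
contact_force: [-0.4, -1.0, -0.3]
gripper_width: 20.1
grasp_force: 59.6
```

Emit:
send_rows([
  {"gripper": 1,"x": -0.05,"y": 0,"z": 0,"ax": 0,"ay": 0,"az": 0},
  {"gripper": 1,"x": 0,"y": 0,"z": 0,"ax": 0,"ay": 0,"az": 0},
])

```text
clock: 9.43
position: [486.2, 241.8, 159.1]
ee_rot: [-0.639, 0.769, 0.0, -0.0]
contact_force: [0.4, -1.3, 1.2]
gripper_width: 20.1
grasp_force: 59.6
```

Emit:
send_rows([
  {"gripper": 1,"x": -0.07,"y": 0,"z": 0,"ax": 0,"ay": 0,"az": 0},
  {"gripper": 1,"x": 0,"y": 0,"z": 0,"ax": 0,"ay": 0,"az": 0},
])

```text
clock: 9.6
position: [486.4, 242.5, 159.1]
ee_rot: [-0.639, 0.769, 0.0, 0.0]
contact_force: [-1.5, -0.3, 0.9]
gripper_width: 20.0
grasp_force: 59.6
```

Emit:
send_rows([
  {"gripper": 1,"x": -0.07,"y": 0,"z": 0,"ax": 0,"ay": 0,"az": 0},
  {"gripper": 1,"x": 0,"y": 0,"z": 0,"ax": 0,"ay": 0,"az": 0},
])

```text
clock: 9.77
position: [486.4, 242.8, 159.1]
ee_rot: [-0.639, 0.769, -0.0, -0.0]
contact_force: [0.6, -1.4, 0.6]
gripper_width: 19.9
grasp_force: 59.6
```

Emit:
send_rows([
  {"gripper": 1,"x": -0.07,"y": 0,"z": 0,"ax": 0,"ay": 0,"az": 0},
  {"gripper": 1,"x": 0,"y": 0,"z": 0,"ax": 0,"ay": 0,"az": 0},
])

```text
clock: 9.93
position: [486.4, 243.0, 159.1]
ee_rot: [-0.639, 0.769, -0.0, -0.001]
contact_force: [0.3, -3.5, 2.4]
gripper_width: 20.0
grasp_force: 59.7
```

Emit:
send_rows([
  {"gripper": 1,"x": -0.05,"y": 0,"z": 0,"ax": 0,"ay": 0,"az": 0},
  {"gripper": 1,"x": 0,"y": 0,"z": 0,"ax": 0,"ay": 0,"az": 0},
])

```text
clock: 10.1
position: [486.4, 243.0, 159.1]
ee_rot: [-0.639, 0.769, -0.001, -0.001]
contact_force: [-0.3, -6.3, 2.9]
gripper_width: 20.5
grasp_force: 59.9
```

Emit:
send_rows([
  {"gripper": 1,"x": 0.06,"y": 0,"z": 0,"ax": 0,"ay": 0,"az": 0},
  {"gripper": 1,"x": 0,"y": 0,"z": 0,"ax": 0,"ay": 0,"az": 0},
  {"gripper": 1,"x": 0,"y": 0,"z": 0,"ax": 0,"ay": 0,"az": 0},
])

```text
clock: 10.35
position: [486.4, 243.0, 159.1]
ee_rot: [-0.639, 0.769, -0.0, -0.001]
contact_force: [-0.8, -5.8, 2.0]
gripper_width: 20.1
grasp_force: 59.7
```

Emit:
send_rows([
  {"gripper": 0.4,"x": 0,"y": 0,"z": 0,"ax": 0,"ay": 0,"az": 0},
  {"gripper": 0,"x": 0,"y": 0,"z": 0,"ax": 0,"ay": 0,"az": 0},
  {"gripper": -0.5,"x": 0,"y": 0,"z": 0,"ax": 0,"ay": 0,"az": 0},
  {"gripper": -0.5,"x": 0,"y": 0,"z": 0,"ax": 0,"ay": 0,"az": 0},
  {"gripper": -0.5,"x": 0,"y": 0,"z": 0,"ax": 0,"ay": 0,"az": 0},
])

```text
clock: 10.77
position: [486.8, 244.4, 159.2]
ee_rot: [-0.639, 0.769, 0.0, 0.001]
contact_force: [0.4, -0.2, 0.5]
gripper_width: 64.2
grasp_force: 0.0
```

```bash
python3 look.py large; python3 plan.py 486.4,243,230,169.4,30/467.5,-287,225,193.2/467.5,-287,93,193.2
```

```text
tcp [486.8 244.4 159.2] tool-y yaw 169.43771419198316 F [ 0.4 -0.2  0.5] q [-6.390e-01  7.692e-01  2.000e-04  5.000e-04] 10.7667
side handle n 271 X pct [-5.9  4.  19.2] Y pct [ 4.2  9.4 12.8]
  fit grip-tcp in stand axes [16.6 -0. ] yaw 77.8 z [  2.6 -15. ] 1.28
top handle n 46 X pct [-8.5 -7.9 -3. ] Y pct [-13.7  -3.5  11.2]
  fit grip-tcp in stand axes [-2.8  0.8] yaw 79.2 z [3.5 0.1] 0.38
3
{"x": 0.04, "z": -2.36}
{"x": 0.03, "z": -2.36}
{"x": 0.04, "y": 0.01, "z": -2.37}
15
{"x": 3.5, "y": -0.52, "z": 0.03, "az": -1.6}
{"x": 3.51, "y": -0.43, "z": 0.03, "az": -1.6}
{"x": 3.52, "y": -0.33, "z": 0.04, "az": -1.6}
{"x": 3.52, "y": -0.23, "z": 0.03, "az": -1.6}
{"x": 3.54, "y": -0.13, "z": 0.03, "az": -1.6}
{"x": 3.53, "y": -0.03, "z": 0.03, "az": -1.6}
{"x": 3.54, "y": 0.06, "z": 0.03, "az": -1.6}
{"x": 3.53, "y": 0.17, "z": 0.03, "az": -1.6}
{"x": 3.53, "y": 0.26, "z": 0.04, "az": -1.6}
{"x": 3.51, "y": 0.36, "z": 0.03, "az": -1.6}
{"x": 3.51, "y": 0.46, "z": 0.03, "az": -1.6}
{"x": 3.49, "y": 0.56, "z": 0.03, "az": -1.6}
{"x": 3.47, "y": 0.66, "z": 0.03, "az": -1.6}
{"x": 3.46, "y": 0.75, "z": 0.03, "az": -1.6}
{"x": 3.43, "y": 0.84, "z": 0.04, "az": -1.6}
4
{"z": 3.3, "az": 0.1}
{"y": 0.01, "z": 3.3, "az": 0.1}
{"x": 0.01, "z": 3.3, "az": 0.1}
{"z": 3.3, "az": 0.1}
[ 0.76  0.31 -0.29 -0.   -0.96 -0.95] 10.8667
```

Emit:
send_rows([
  {"gripper": -0.5,"x": 0.03,"y": 0,"z": -1.5,"ax": 0,"ay": 0,"az": 0},
  {"gripper": -0.5,"x": 0,"y": 0,"z": -2.5,"ax": 0,"ay": 0,"az": 0},
  {"gripper": -0.5,"x": 0,"y": 0,"z": -2.6,"ax": 0,"ay": 0,"az": 0},
  {"gripper": -0.5,"x": 0,"y": 0,"z": -2.0,"ax": 0,"ay": 0,"az": 0},
])

```text
clock: 11.2
position: [487.0, 243.7, 247.1]
ee_rot: [-0.639, 0.769, -0.0, 0.001]
contact_force: [0.6, 0.4, 0.7]
gripper_width: 63.9
grasp_force: 0.0
```

Emit:
send_rows([
  {"gripper": -1,"x": 3.5,"y": -0.5,"z": 0,"ax": 0,"ay": 0,"az": -1.6},
  {"gripper": -1,"x": 3.5,"y": -0.43,"z": 0,"ax": 0,"ay": 0,"az": -1.6},
  {"gripper": -1,"x": 3.5,"y": -0.33,"z": 0,"ax": 0,"ay": 0,"az": -1.6},
  {"gripper": -1,"x": 3.5,"y": -0.23,"z": 0,"ax": 0,"ay": 0,"az": -1.6},
  {"gripper": -1,"x": 3.5,"y": -0.13,"z": 0,"ax": 0,"ay": 0,"az": -1.6},
])

```text
clock: 11.62
position: [479.8, 66.3, 245.3]
ee_rot: [-0.692, 0.722, -0.0, 0.0]
contact_force: [1.4, -0.1, 0.2]
gripper_width: 85.3
grasp_force: 0.0
```

Emit:
send_rows([
  {"gripper": -1,"x": 3.5,"y": 0,"z": 0,"ax": 0,"ay": 0,"az": -1.6},
  {"gripper": -1,"x": 3.5,"y": 0.06,"z": 0,"ax": 0,"ay": 0,"az": -1.6},
  {"gripper": -1,"x": 3.5,"y": 0.17,"z": 0,"ax": 0,"ay": 0,"az": -1.6},
  {"gripper": -1,"x": 3.5,"y": 0.26,"z": 0,"ax": 0,"ay": 0,"az": -1.6},
  {"gripper": -1,"x": 3.5,"y": 0.36,"z": 0,"ax": 0,"ay": 0,"az": -1.6},
])

```text
clock: 12.03
position: [473.2, -109.1, 245.4]
ee_rot: [0.74, -0.672, 0.0, -0.0]
contact_force: [0.2, 1.3, 0.1]
gripper_width: 85.6
grasp_force: 0.0
```

Emit:
send_rows([
  {"gripper": -1,"x": 3.5,"y": 0.46,"z": 0,"ax": 0,"ay": 0,"az": -1.6},
  {"gripper": -1,"x": 3.5,"y": 0.56,"z": 0,"ax": 0,"ay": 0,"az": -1.6},
  {"gripper": -1,"x": 3.5,"y": 0.66,"z": 0,"ax": 0,"ay": 0,"az": -1.6},
  {"gripper": -1,"x": 3.5,"y": 0.75,"z": 0,"ax": 0,"ay": 0,"az": -1.6},
  {"gripper": -1,"x": 3.5,"y": 0.84,"z": 0,"ax": 0,"ay": 0,"az": -1.6},
])

```text
clock: 12.45
position: [467.2, -287.3, 245.3]
ee_rot: [0.785, -0.619, 0.0, -0.0]
contact_force: [1.0, 0.4, 0.3]
gripper_width: 85.3
grasp_force: 0.0
```

Emit:
send_rows([
  {"gripper": -1,"x": 0,"y": 0,"z": 0,"ax": 0,"ay": 0,"az": 0},
  {"gripper": -1,"x": 0,"y": 0,"z": 0,"ax": 0,"ay": 0,"az": 0},
  {"gripper": -1,"x": 0,"y": 0,"z": 0,"ax": 0,"ay": 0,"az": 0},
])

```text
clock: 12.7
position: [467.3, -285.5, 244.8]
ee_rot: [0.785, -0.62, -0.0, -0.0]
contact_force: [-0.1, 0.2, -0.5]
gripper_width: 85.4
grasp_force: 0.0
```

```bash
cat > root.py <<'E'
from fit import *
# hanging large scoop + where middle/small are now
im,d=snap('side'); W1=cloud('side',d).reshape(-1,3); im,d=snap('top'); W2=cloud('top',d).reshape(-1,3)
for k,c,h in [('middle',(478,-305),(467,-287)),('small',(619,-200),(624,-191))]:
  for W in(W1,W2):
    s=W[(np.hypot(W[:,0]-c[0],W[:,1]-c[1])<90)&(W[:,2]>7)&(W[:,2]<165)&(W[:,0]<660)]; 
    if len(s)>150: r=fit(k,s,h); print(k,np.round(r.x[:2],1),round(np.degrees(r.x[2]),1))
for W in(W1,W2):
    s=W[(np.hypot(W[:,0]-478,W[:,1]-200)<90)&(W[:,1]<252)&(W[:,2]>42)&(W[:,2]<200)]-[0,0,50]
    r=fit('large',s,(486,241)); print('large hang',np.round(r.x[:2],1),round(np.degrees(r.x[2]),1),np.round(r.x[3:],1),round(r.cost/len(s),2),len(s))
    t=W[(W[:,2]>200)&(W[:,2]<230)&(abs(W[:,0]-478)<15)&(W[:,1]>185)&(W[:,1]<225)]
    print(' hook x@205', np.round(np.polyfit(t[:,1]-205,t[:,0],1),2) if len(t) else '', len(t))
E
python3 root.py; python3 plan.py 467.5,-287,93,193.2
```

```text
middle [ 467.7 -285.1] 104.4
small [ 624.4 -190.3] 83.6
large hang [485.6 242.8] 78.4 [1.9 1.5] 0.36 1875
 hook x@205 [1.6000e-01 4.7668e+02] 89
large hang [485.4 241.7] 79.4 [2.7 0.2] 0.37 1849
 hook x@205 [2.000e-01 4.789e+02] 102
5
{"x": 0.05, "y": 0.01, "z": 3.04, "az": 0.1}
{"x": 0.04, "y": 0.02, "z": 3.05, "az": 0.1}
{"x": 0.05, "y": 0.01, "z": 3.04, "az": 0.1}
{"x": 0.04, "y": 0.01, "z": 3.05, "az": 0.1}
{"x": 0.05, "y": 0.02, "z": 3.04, "az": 0.1}
[-0.25  0.24 -0.16 -0.   -1.17  0.49] 12.8
```

Emit:
send_rows([
  {"gripper": -1,"x": 0.1,"y": 0.03,"z": 3.0,"ax": 0,"ay": 0,"az": 0},
  {"gripper": -1,"x": 0,"y": 0,"z": 3.0,"ax": 0,"ay": 0,"az": 0},
  {"gripper": -1,"x": 0,"y": 0,"z": 3.1,"ax": 0,"ay": 0,"az": 0},
  {"gripper": -1,"x": 0,"y": 0,"z": 3.0,"ax": 0,"ay": 0,"az": 0},
  {"gripper": -1,"x": 0,"y": 0,"z": 2.9,"ax": 0,"ay": 0,"az": 0},
])

```text
clock: 13.22
position: [467.8, -285.2, 94.4]
ee_rot: [0.786, -0.619, 0.0, -0.0]
contact_force: [0.6, -0.7, 0.5]
gripper_width: 85.4
grasp_force: 0.0
```

Emit:
send_rows([
  {"gripper": -1,"x": 0,"y": 0,"z": 0,"ax": 0,"ay": 0,"az": 0},
  {"gripper": 0.2,"x": 0,"y": 0,"z": 0,"ax": 0,"ay": 0,"az": 0},
  {"gripper": 0.5,"x": 0,"y": 0,"z": 0,"ax": 0,"ay": 0,"az": 0},
  {"gripper": 1,"x": 0,"y": 0,"z": 0,"ax": 0,"ay": 0,"az": 0},
  {"gripper": 1,"x": 0,"y": 0,"z": 0,"ax": 0,"ay": 0,"az": 0},
])

```text
clock: 13.63
position: [468.8, -286.8, 97.3]
ee_rot: [0.785, -0.619, 0.002, -0.001]
contact_force: [0.4, 0.3, -0.5]
gripper_width: 38.8
grasp_force: 0.0
```

Emit:
send_rows([
  {"gripper": 1,"x": 0,"y": 0,"z": 0,"ax": 0,"ay": 0,"az": 0},
  {"gripper": 1,"x": 0,"y": 0,"z": 0,"ax": 0,"ay": 0,"az": 0},
  {"gripper": 1,"x": 0,"y": 0,"z": 0,"ax": 0,"ay": 0,"az": 0},
])

```text
clock: 13.88
position: [467.9, -286.9, 96.5]
ee_rot: [0.785, -0.62, 0.001, -0.0]
contact_force: [-1.3, 1.8, 6.6]
gripper_width: 20.2
grasp_force: 58.9
```

```bash
python3 plan.py 467.5,-286.5,180,193.2,30/467.5,134,180,169.4
```

```text
3
{"x": -0.01, "z": -2.78, "az": 0.1}
{"x": -0.02, "y": 0.01, "z": -2.78, "az": 0.1}
{"x": -0.01, "z": -2.79, "az": 0.1}
12
{"x": -3.41, "y": -0.8, "az": 2.0}
{"x": -3.44, "y": -0.67, "z": -0.01, "az": 2.0}
{"x": -3.46, "y": -0.56, "az": 2.0}
{"x": -3.48, "y": -0.43, "az": 2.0}
{"x": -3.49, "y": -0.32, "az": 2.0}
{"x": -3.5, "y": -0.19, "z": -0.01, "az": 2.0}
{"x": -3.5, "y": -0.07, "az": 2.0}
{"x": -3.5, "y": 0.06, "az": 2.0}
{"x": -3.5, "y": 0.17, "az": 2.0}
{"x": -3.49, "y": 0.3, "z": -0.01, "az": 2.0}
{"x": -3.48, "y": 0.42, "az": 2.0}
{"x": -3.47, "y": 0.54, "az": 2.0}
[-0.25  0.39 -0.36  0.   -0.82  0.49] 13.8833
```

Emit:
send_rows([
  {"gripper": 1,"x": 0,"y": 0,"z": -1.2,"ax": 0,"ay": 0,"az": 0},
  {"gripper": 1,"x": 0,"y": 0,"z": -2.4,"ax": 0,"ay": 0,"az": 0},
  {"gripper": 1,"x": 0,"y": 0,"z": -2.8,"ax": 0,"ay": 0,"az": 0},
  {"gripper": 1,"x": 0,"y": 0,"z": -2.1,"ax": 0,"ay": 0,"az": 0},
])

```text
clock: 14.22
position: [467.4, -286.7, 181.5]
ee_rot: [0.785, -0.62, 0.0, -0.0]
contact_force: [0.9, -0.1, -1.7]
gripper_width: 20.1
grasp_force: 58.8
```

Emit:
send_rows([
  {"gripper": 1,"x": -3.4,"y": -0.8,"z": 0,"ax": 0,"ay": 0,"az": 2.0},
  {"gripper": 1,"x": -3.45,"y": -0.7,"z": 0,"ax": 0,"ay": 0,"az": 2.0},
  {"gripper": 1,"x": -3.45,"y": -0.55,"z": 0,"ax": 0,"ay": 0,"az": 2.0},
  {"gripper": 1,"x": -3.5,"y": -0.4,"z": 0,"ax": 0,"ay": 0,"az": 2.0},
  {"gripper": 1,"x": -3.5,"y": -0.3,"z": 0,"ax": 0,"ay": 0,"az": 2.0},
])

```text
clock: 14.63
position: [465.4, -109.7, 179.8]
ee_rot: [0.727, -0.687, -0.0, -0.0]
contact_force: [1.2, -0.6, -1.7]
gripper_width: 20.1
grasp_force: 58.9
```

Emit:
send_rows([
  {"gripper": 1,"x": -3.5,"y": -0.2,"z": 0,"ax": 0,"ay": 0,"az": 2.0},
  {"gripper": 1,"x": -3.5,"y": -0.07,"z": 0,"ax": 0,"ay": 0,"az": 2.0},
  {"gripper": 1,"x": -3.5,"y": 0.06,"z": 0,"ax": 0,"ay": 0,"az": 2.0},
  {"gripper": 1,"x": -3.5,"y": 0.17,"z": 0,"ax": 0,"ay": 0,"az": 2.0},
  {"gripper": 1,"x": -3.5,"y": 0.3,"z": 0,"ax": 0,"ay": 0,"az": 2.0},
])

```text
clock: 15.05
position: [464.7, 65.6, 180.0]
ee_rot: [-0.665, 0.747, 0.0, 0.0]
contact_force: [1.0, 0.1, -1.6]
gripper_width: 20.4
grasp_force: 58.9
```

Emit:
send_rows([
  {"gripper": 1,"x": -3.5,"y": 0.5,"z": 0,"ax": 0,"ay": 0,"az": 2.0},
  {"gripper": 1,"x": -3.2,"y": 0.6,"z": 0,"ax": 0,"ay": 0,"az": 1.8},
  {"gripper": 1,"x": 0,"y": 0,"z": 0,"ax": 0,"ay": 0,"az": 0},
  {"gripper": 1,"x": 0,"y": 0,"z": 0,"ax": 0,"ay": 0,"az": 0},
  {"gripper": 1,"x": 0,"y": 0,"z": 0,"ax": 0,"ay": 0,"az": 0},
])

```text
clock: 15.47
position: [462.7, 131.7, 179.7]
ee_rot: [-0.64, 0.768, 0.0, -0.001]
contact_force: [-0.0, -0.4, -1.9]
gripper_width: 20.2
grasp_force: 59.0
```

```bash
python3 look.py middle; python3 plan.py 465.8,134,180.5,169.4
```

```text
tcp [462.7 131.7 179.7] tool-y yaw 169.64120316731703 F [-0.  -0.4 -1.9] q [-6.404e-01  7.681e-01  2.000e-04 -6.000e-04] 15.4667
side handle n 251 X pct [-3.9  4.8 13.6] Y pct [-3.8  6.7 14.6]
  fit grip-tcp in stand axes [-0.1  0.9] yaw 79.3 z [1.1 1.8] 0.66
  hook n 178 x@210 479.7 slope 0.161 rootz 210.6 Y of axis at y=210 rel tcp: -2.3
  fit grip-tcp in stand axes [-2.1  0.8] yaw 80.1 z [ 1.6 -0.1] 0.32
1
{"x": -0.35, "y": -0.22, "z": -0.07, "az": 0.1}
[ 0.61  0.19 -0.41 -0.   -0.97 -0.8 ] 15.5667
```

Emit:
send_rows([
  {"gripper": 1,"x": -1.2,"y": -0.22,"z": -0.07,"ax": 0,"ay": 0,"az": 0.2},
  {"gripper": 1,"x": -1.4,"y": 0,"z": 0,"ax": 0,"ay": 0,"az": 0},
  {"gripper": 1,"x": 0,"y": 0,"z": 0,"ax": 0,"ay": 0,"az": 0},
  {"gripper": 1,"x": 0,"y": 0,"z": 0,"ax": 0,"ay": 0,"az": 0},
])

```text
clock: 15.9
position: [470.6, 157.8, 180.8]
ee_rot: [-0.639, 0.769, 0.0, 0.0]
contact_force: [0.1, 0.2, -1.8]
gripper_width: 20.3
grasp_force: 58.9
```

Emit:
send_rows([
  {"gripper": 1,"x": -0.3,"y": 0,"z": 0,"ax": 0,"ay": 0,"az": 0},
  {"gripper": 1,"x": -0.3,"y": 0,"z": 0,"ax": 0,"ay": 0,"az": 0},
  {"gripper": 1,"x": -0.3,"y": 0,"z": 0,"ax": 0,"ay": 0,"az": 0},
  {"gripper": 1,"x": -0.3,"y": 0,"z": 0,"ax": 0,"ay": 0,"az": 0},
  {"gripper": 1,"x": 0,"y": 0,"z": 0,"ax": 0,"ay": 0,"az": 0},
])

```text
clock: 16.32
position: [472.6, 169.4, 180.8]
ee_rot: [-0.639, 0.769, -0.0, 0.0]
contact_force: [-0.2, 0.3, -0.7]
gripper_width: 20.0
grasp_force: 58.9
```

Emit:
send_rows([
  {"gripper": 1,"x": -0.4,"y": 0,"z": 0,"ax": 0,"ay": 0,"az": 0},
  {"gripper": 1,"x": -0.4,"y": 0,"z": 0,"ax": 0,"ay": 0,"az": 0},
  {"gripper": 1,"x": -0.4,"y": 0,"z": 0,"ax": 0,"ay": 0,"az": 0},
  {"gripper": 1,"x": -0.4,"y": 0,"z": 0,"ax": 0,"ay": 0,"az": 0},
  {"gripper": 1,"x": 0,"y": 0,"z": 0,"ax": 0,"ay": 0,"az": 0},
])

```text
clock: 16.73
position: [475.6, 185.4, 180.8]
ee_rot: [-0.639, 0.769, -0.0, 0.0]
contact_force: [0.6, 0.1, -1.5]
gripper_width: 20.4
grasp_force: 58.9
```

Emit:
send_rows([
  {"gripper": 1,"x": -0.7,"y": 0,"z": 0,"ax": 0,"ay": 0,"az": 0},
  {"gripper": 1,"x": -0.7,"y": 0,"z": 0,"ax": 0,"ay": 0,"az": 0},
  {"gripper": 1,"x": -0.7,"y": 0,"z": 0,"ax": 0,"ay": 0,"az": 0},
  {"gripper": 1,"x": -0.6,"y": 0,"z": 0,"ax": 0,"ay": 0,"az": 0},
  {"gripper": 1,"x": 0,"y": 0,"z": 0,"ax": 0,"ay": 0,"az": 0},
])

```text
clock: 17.15
position: [480.8, 212.5, 180.8]
ee_rot: [-0.639, 0.769, -0.0, 0.0]
contact_force: [0.6, 0.3, -2.4]
gripper_width: 20.3
grasp_force: 59.0
```

Emit:
send_rows([
  {"gripper": 1,"x": 0,"y": 0,"z": 0.4,"ax": 0,"ay": 0,"az": 0},
  {"gripper": 1,"x": 0,"y": 0,"z": 0.4,"ax": 0,"ay": 0,"az": 0},
  {"gripper": 1,"x": 0,"y": 0,"z": 0.4,"ax": 0,"ay": 0,"az": 0},
  {"gripper": 1,"x": 0,"y": 0,"z": 0,"ax": 0,"ay": 0,"az": 0},
])

```text
clock: 17.48
position: [479.5, 210.4, 167.5]
ee_rot: [-0.639, 0.769, 0.0, -0.001]
contact_force: [0.2, 0.2, -0.7]
gripper_width: 20.0
grasp_force: 58.9
```

Emit:
send_rows([
  {"gripper": 1,"x": -0.3,"y": 0,"z": 0.1,"ax": 0,"ay": 0,"az": 0},
  {"gripper": 1,"x": -0.3,"y": 0,"z": 0.1,"ax": 0,"ay": 0,"az": 0},
  {"gripper": 1,"x": -0.1,"y": 0,"z": 0,"ax": 0,"ay": 0,"az": 0},
  {"gripper": 1,"x": 0,"y": 0,"z": 0,"ax": 0,"ay": 0,"az": 0},
])

```text
clock: 17.82
position: [481.8, 218.4, 166.9]
ee_rot: [-0.639, 0.769, -0.0, 0.0]
contact_force: [0.0, 0.7, -1.5]
gripper_width: 20.2
grasp_force: 58.9
```

Emit:
send_rows([
  {"gripper": 1,"x": 0,"y": 0,"z": 0.1,"ax": 0,"ay": 0,"az": 0},
  {"gripper": 1,"x": 0,"y": 0,"z": 0.1,"ax": 0,"ay": 0,"az": 0},
  {"gripper": 1,"x": 0,"y": 0,"z": 0,"ax": 0,"ay": 0,"az": 0},
])

```text
clock: 18.07
position: [481.4, 217.9, 164.6]
ee_rot: [-0.639, 0.769, 0.0, -0.0]
contact_force: [0.8, -0.3, -2.2]
gripper_width: 19.8
grasp_force: 58.9
```

Emit:
send_rows([
  {"gripper": 1,"x": 0,"y": 0,"z": 0.1,"ax": 0,"ay": 0,"az": 0},
  {"gripper": 1,"x": 0,"y": 0,"z": 0,"ax": 0,"ay": 0,"az": 0},
  {"gripper": 1,"x": 0,"y": 0,"z": 0,"ax": 0,"ay": 0,"az": 0},
])

```text
clock: 18.32
position: [481.5, 218.0, 163.8]
ee_rot: [-0.639, 0.769, 0.0, -0.0]
contact_force: [-0.2, -0.3, -2.2]
gripper_width: 20.4
grasp_force: 58.9
```

Emit:
send_rows([
  {"gripper": 1,"x": 0,"y": 0,"z": 0.07,"ax": 0,"ay": 0,"az": 0},
  {"gripper": 1,"x": 0,"y": 0,"z": 0,"ax": 0,"ay": 0,"az": 0},
  {"gripper": 1,"x": 0,"y": 0,"z": 0,"ax": 0,"ay": 0,"az": 0},
])

```text
clock: 18.57
position: [481.6, 218.0, 163.1]
ee_rot: [-0.639, 0.769, -0.0, 0.0]
contact_force: [1.3, 0.2, -1.6]
gripper_width: 20.2
grasp_force: 59.0
```

Emit:
send_rows([
  {"gripper": 1,"x": 0,"y": 0,"z": 0.07,"ax": 0,"ay": 0,"az": 0},
  {"gripper": 1,"x": 0,"y": 0,"z": 0,"ax": 0,"ay": 0,"az": 0},
  {"gripper": 1,"x": 0,"y": 0,"z": 0,"ax": 0,"ay": 0,"az": 0},
])

```text
clock: 18.82
position: [481.7, 218.1, 162.6]
ee_rot: [-0.639, 0.769, -0.0, 0.0]
contact_force: [0.0, -1.1, -0.4]
gripper_width: 20.2
grasp_force: 59.1
```

Emit:
send_rows([
  {"gripper": 1,"x": 0,"y": 0,"z": 0.06,"ax": 0,"ay": 0,"az": 0},
  {"gripper": 1,"x": 0,"y": 0,"z": 0,"ax": 0,"ay": 0,"az": 0},
  {"gripper": 1,"x": 0,"y": 0,"z": 0,"ax": 0,"ay": 0,"az": 0},
])

```text
clock: 19.07
position: [481.7, 218.1, 162.2]
ee_rot: [-0.639, 0.769, -0.0, 0.0]
contact_force: [-0.7, -0.1, 0.8]
gripper_width: 19.9
grasp_force: 59.4
```

Emit:
send_rows([
  {"gripper": 1,"x": -0.15,"y": 0,"z": 0.01,"ax": 0,"ay": 0,"az": 0},
  {"gripper": 1,"x": -0.15,"y": 0,"z": 0.01,"ax": 0,"ay": 0,"az": 0},
  {"gripper": 1,"x": -0.15,"y": 0,"z": 0.01,"ax": 0,"ay": 0,"az": 0},
  {"gripper": 1,"x": 0,"y": 0,"z": 0,"ax": 0,"ay": 0,"az": 0},
])

```text
clock: 19.4
position: [482.7, 222.9, 161.7]
ee_rot: [-0.639, 0.769, -0.0, 0.0]
contact_force: [-0.6, 0.4, 2.3]
gripper_width: 20.1
grasp_force: 59.4
```

Emit:
send_rows([
  {"gripper": 1,"x": -0.07,"y": 0,"z": 0,"ax": 0,"ay": 0,"az": 0},
  {"gripper": 1,"x": 0,"y": 0,"z": 0,"ax": 0,"ay": 0,"az": 0},
])

```text
clock: 19.57
position: [482.7, 223.3, 161.6]
ee_rot: [-0.639, 0.769, -0.0, 0.0]
contact_force: [-0.4, -0.5, 2.3]
gripper_width: 20.4
grasp_force: 59.4
```

Emit:
send_rows([
  {"gripper": 1,"x": -0.07,"y": 0,"z": 0,"ax": 0,"ay": 0,"az": 0},
  {"gripper": 1,"x": 0,"y": 0,"z": 0,"ax": 0,"ay": 0,"az": 0},
])

```text
clock: 19.73
position: [482.7, 223.9, 161.6]
ee_rot: [-0.639, 0.769, -0.0, 0.0]
contact_force: [0.2, -1.0, 1.6]
gripper_width: 20.4
grasp_force: 59.4
```

Emit:
send_rows([
  {"gripper": 1,"x": -0.07,"y": 0,"z": 0,"ax": 0,"ay": 0,"az": 0},
  {"gripper": 1,"x": 0,"y": 0,"z": 0,"ax": 0,"ay": 0,"az": 0},
])

```text
clock: 19.9
position: [482.8, 224.6, 161.5]
ee_rot: [-0.639, 0.769, -0.0, -0.0]
contact_force: [-0.8, -1.0, 2.0]
gripper_width: 20.3
grasp_force: 59.4
```

Emit:
send_rows([
  {"gripper": 1,"x": -0.07,"y": 0,"z": 0,"ax": 0,"ay": 0,"az": 0},
  {"gripper": 1,"x": 0,"y": 0,"z": 0,"ax": 0,"ay": 0,"az": 0},
])

```text
clock: 20.07
position: [482.8, 225.0, 161.5]
ee_rot: [-0.639, 0.769, -0.0, -0.0]
contact_force: [-0.3, -0.9, 2.8]
gripper_width: 19.7
grasp_force: 59.9
```

Emit:
send_rows([
  {"gripper": 1,"x": -0.05,"y": 0,"z": 0,"ax": 0,"ay": 0,"az": 0},
  {"gripper": 1,"x": 0,"y": 0,"z": 0,"ax": 0,"ay": 0,"az": 0},
])

```text
clock: 20.23
position: [482.8, 225.1, 161.5]
ee_rot: [-0.639, 0.769, -0.0, -0.001]
contact_force: [0.5, -4.3, 4.0]
gripper_width: 20.0
grasp_force: 60.2
```

Emit:
send_rows([
  {"gripper": 1,"x": 0,"y": 0,"z": -0.02,"ax": 0,"ay": 0,"az": 0},
  {"gripper": 1,"x": 0,"y": 0,"z": 0,"ax": 0,"ay": 0,"az": 0},
  {"gripper": 1,"x": 0,"y": 0,"z": 0,"ax": 0,"ay": 0,"az": 0},
])

```text
clock: 20.48
position: [482.8, 225.1, 161.5]
ee_rot: [-0.639, 0.769, -0.0, -0.001]
contact_force: [0.8, -5.2, 2.8]
gripper_width: 20.4
grasp_force: 60.3
```

Emit:
send_rows([
  {"gripper": 0.4,"x": 0,"y": 0,"z": 0,"ax": 0,"ay": 0,"az": 0},
  {"gripper": 0,"x": 0,"y": 0,"z": 0,"ax": 0,"ay": 0,"az": 0},
  {"gripper": -0.5,"x": 0,"y": 0,"z": 0,"ax": 0,"ay": 0,"az": 0},
  {"gripper": -0.5,"x": 0,"y": 0,"z": 0,"ax": 0,"ay": 0,"az": 0},
  {"gripper": -0.5,"x": 0,"y": 0,"z": 0,"ax": 0,"ay": 0,"az": 0},
])

```text
clock: 20.9
position: [483.1, 226.2, 161.6]
ee_rot: [-0.639, 0.769, 0.0, 0.0]
contact_force: [0.2, 0.7, 0.4]
gripper_width: 64.2
grasp_force: 0.0
```

Emit:
send_rows([
  {"gripper": -0.5,"x": 0,"y": 0,"z": -1.5,"ax": 0,"ay": 0,"az": 0},
  {"gripper": -0.5,"x": 0,"y": 0,"z": -2.5,"ax": 0,"ay": 0,"az": 0},
  {"gripper": -0.5,"x": 0,"y": 0,"z": -2.6,"ax": 0,"ay": 0,"az": 0},
  {"gripper": -0.5,"x": 0,"y": 0,"z": -2.0,"ax": 0,"ay": 0,"az": 0},
])

```text
clock: 21.23
position: [483.5, 226.2, 249.7]
ee_rot: [-0.639, 0.769, -0.0, 0.001]
contact_force: [1.0, -0.1, -0.1]
gripper_width: 64.0
grasp_force: 0.0
```

```bash
python3 plan.py 623.5,-190,248,173.5/623.5,-190,80,173.5
```

```text
13
{"x": 2.95, "y": -1.65, "z": 0.01, "az": -0.3}
{"x": 2.96, "y": -1.62, "z": 0.01, "az": -0.3}
{"x": 2.96, "y": -1.62, "z": 0.01, "az": -0.3}
{"x": 2.98, "y": -1.6, "z": 0.01, "az": -0.3}
{"x": 2.98, "y": -1.58, "z": 0.02, "az": -0.3}
{"x": 3.0, "y": -1.57, "z": 0.01, "az": -0.3}
{"x": 3.0, "y": -1.55, "z": 0.01, "az": -0.3}
{"x": 3.0, "y": -1.54, "z": 0.01, "az": -0.3}
{"x": 3.02, "y": -1.52, "z": 0.01, "az": -0.3}
{"x": 3.02, "y": -1.5, "z": 0.01, "az": -0.3}
{"x": 3.04, "y": -1.49, "z": 0.01, "az": -0.3}
{"x": 3.03, "y": -1.47, "z": 0.01, "az": -0.3}
{"x": 3.05, "y": -1.46, "z": 0.01, "az": -0.3}
5
{"x": 0.01, "y": 0.01, "z": 3.36}
{"z": 3.36}
{"x": 0.01, "y": 0.01, "z": 3.36}
{"z": 3.36}
{"x": 0.01, "y": 0.01, "z": 3.36}
[ 0.74  0.21 -0.19  0.   -1.17 -0.93] 21.2333
```

Emit:
send_rows([
  {"gripper": -1,"x": 2.95,"y": -1.65,"z": 0,"ax": 0,"ay": 0,"az": -0.3},
  {"gripper": -1,"x": 2.95,"y": -1.6,"z": 0,"ax": 0,"ay": 0,"az": -0.3},
  {"gripper": -1,"x": 2.95,"y": -1.6,"z": 0,"ax": 0,"ay": 0,"az": -0.3},
  {"gripper": -1,"x": 3.0,"y": -1.6,"z": 0,"ax": 0,"ay": 0,"az": -0.3},
  {"gripper": -1,"x": 3.0,"y": -1.6,"z": 0,"ax": 0,"ay": 0,"az": -0.3},
])

```text
clock: 21.65
position: [536.9, 64.4, 247.9]
ee_rot: [-0.649, 0.761, -0.0, 0.001]
contact_force: [1.1, -0.1, -0.8]
gripper_width: 85.5
grasp_force: 0.0
```

Emit:
send_rows([
  {"gripper": -1,"x": 3.0,"y": -1.55,"z": 0,"ax": 0,"ay": 0,"az": -0.3},
  {"gripper": -1,"x": 3.0,"y": -1.55,"z": 0,"ax": 0,"ay": 0,"az": -0.3},
  {"gripper": -1,"x": 3.0,"y": -1.55,"z": 0,"ax": 0,"ay": 0,"az": -0.3},
  {"gripper": -1,"x": 3.0,"y": -1.5,"z": 0,"ax": 0,"ay": 0,"az": -0.3},
  {"gripper": -1,"x": 3.0,"y": -1.5,"z": 0,"ax": 0,"ay": 0,"az": -0.3},
])

```text
clock: 22.07
position: [590.5, -95.6, 247.7]
ee_rot: [-0.659, 0.752, -0.0, 0.0]
contact_force: [0.9, 0.6, 0.2]
gripper_width: 85.3
grasp_force: 0.0
```

Emit:
send_rows([
  {"gripper": -1,"x": 3.0,"y": -1.5,"z": 0,"ax": 0,"ay": 0,"az": -0.3},
  {"gripper": -1,"x": 3.05,"y": -1.45,"z": 0,"ax": 0,"ay": 0,"az": -0.3},
  {"gripper": -1,"x": 3.05,"y": -1.45,"z": 0,"ax": 0,"ay": 0,"az": -0.3},
  {"gripper": -1,"x": 0,"y": 0,"z": 0,"ax": 0,"ay": 0,"az": 0},
  {"gripper": -1,"x": 0,"y": 0,"z": 0,"ax": 0,"ay": 0,"az": 0},
])

```text
clock: 22.48
position: [622.3, -191.5, 246.6]
ee_rot: [-0.664, 0.748, 0.001, -0.0]
contact_force: [0.3, 0.6, -0.1]
gripper_width: 85.4
grasp_force: 0.0
```

```bash
python3 root.py
python3 - <<'E'
from fit import *
for n in('side','top'):
    W=cloud(n,np.load(f'/tmp/{n}.npz')['d']).reshape(-1,3); s=W[(np.hypot(W[:,0]-475,W[:,1]-185)<75)&(W[:,1]<230)&(W[:,2]>68)&(W[:,2]<205)]-[0,0,66]
    r=fit('middle',s,(482.5,224)); print('mid hang',np.round(r.x[:2],1),round(np.degrees(r.x[2]),1),np.round(r.x[3:],1),round(r.cost/len(s),2),len(s))
im=np.load('/tmp/side.npz')['im'][:,:,::-1]; t=np.load('/tmp/top.npz')['im'][:,:,::-1]
f=lambda a,x,y:cv2.resize(a[y:y+105,x:x+105],(400,400),interpolation=cv2.INTER_CUBIC)
cv2.imwrite('pics/z3.png',np.hstack([f(im,185,225),f(t,95,205)]))
E
python3 plan.py 624,-190.5,80,173.5
```

```text
small [ 624.5 -190.5] 83.4
small [ 623.7 -191.8] 82.8
large hang [481.5 234.8] 82.6 [ 8.  12.9] 3.03 2306
 hook x@205 [1.6000e-01 4.7653e+02] 98
large hang [482.5 224.7] 79.3 [ 8. 15.] 4.41 1807
 hook x@205 [1.9000e-01 4.7902e+02] 150
mid hang [481.4 223.3] 76.2 [2.9 1.7] 1.23 1057
mid hang [481.4 223.8] 79.5 [ 3.3 -0.4] 0.8 1244
5
{"x": 0.02, "y": -0.04, "z": 3.35}
{"x": 0.01, "y": -0.04, "z": 3.35}
{"x": 0.02, "y": -0.05, "z": 3.34}
{"x": 0.01, "y": -0.04, "z": 3.35}
{"x": 0.02, "y": -0.04, "z": 3.35}
[-0.05  0.42  0.1  -0.   -1.25 -0.07] 22.5833
```

View pics/z3.png

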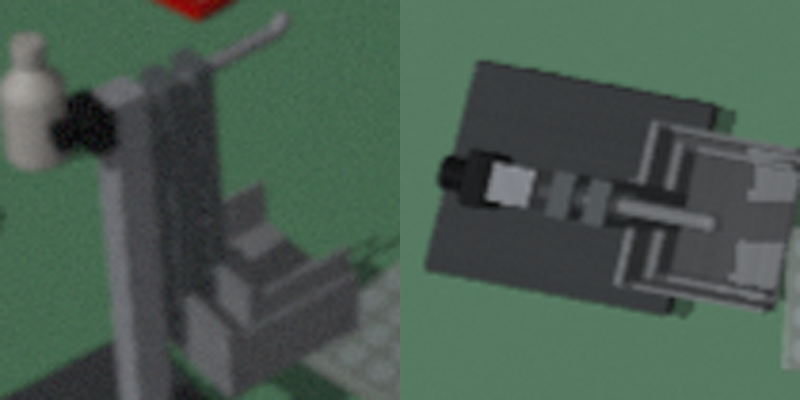

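The picture shows both scoops upright and nested on the hook, handles at right-panel (560,195) and (597,203). On to the small one.

Emit:
send_rows([
  {"gripper": -1,"x": 0.03,"y": -0.15,"z": 3.3,"ax": 0,"ay": 0,"az": 0},
  {"gripper": -1,"x": 0,"y": 0,"z": 3.4,"ax": 0,"ay": 0,"az": 0},
  {"gripper": -1,"x": 0,"y": 0,"z": 3.4,"ax": 0,"ay": 0,"az": 0},
  {"gripper": -1,"x": 0,"y": 0,"z": 3.4,"ax": 0,"ay": 0,"az": 0},
  {"gripper": -1,"x": 0,"y": 0,"z": 3.2,"ax": 0,"ay": 0,"az": 0},
])

```text
clock: 23.0
position: [623.4, -188.7, 79.8]
ee_rot: [-0.666, 0.746, -0.0, 0.0]
contact_force: [-0.1, -0.2, -0.2]
gripper_width: 85.3
grasp_force: 0.0
```

Emit:
send_rows([
  {"gripper": -1,"x": 0,"y": 0,"z": 0,"ax": 0,"ay": 0,"az": 0},
  {"gripper": 0.2,"x": 0,"y": 0,"z": 0,"ax": 0,"ay": 0,"az": 0},
  {"gripper": 0.5,"x": 0,"y": 0,"z": 0,"ax": 0,"ay": 0,"az": 0},
  {"gripper": 1,"x": 0,"y": 0,"z": 0,"ax": 0,"ay": 0,"az": 0},
  {"gripper": 1,"x": 0,"y": 0,"z": 0,"ax": 0,"ay": 0,"az": 0},
])

```text
clock: 23.42
position: [625.2, -190.3, 83.6]
ee_rot: [-0.665, 0.747, -0.002, 0.002]
contact_force: [0.3, 0.2, -0.0]
gripper_width: 38.5
grasp_force: 0.0
```

Emit:
send_rows([
  {"gripper": 1,"x": 0,"y": 0,"z": 0,"ax": 0,"ay": 0,"az": 0},
  {"gripper": 1,"x": 0,"y": 0,"z": 0,"ax": 0,"ay": 0,"az": 0},
  {"gripper": 1,"x": 0,"y": 0,"z": 0,"ax": 0,"ay": 0,"az": 0},
])

```text
clock: 23.67
position: [624.9, -190.6, 82.7]
ee_rot: [-0.665, 0.747, -0.001, 0.001]
contact_force: [0.3, 1.6, 5.7]
gripper_width: 20.1
grasp_force: 59.3
```

```bash
python3 plan.py 624,-191,180,173.5,30/465,130,180,169.4; python3 -c "
from h import *
s=arm.read_state();print(s['position'],s['ee_rot'],s['gripper_width'])"
```

```text
4
{"x": 0.01, "y": 0.01, "z": -2.43, "ax": -0.1}
{"x": 0.02, "y": 0.02, "z": -2.44, "ax": -0.1}
{"x": 0.01, "y": 0.02, "z": -2.43, "ax": -0.1}
{"x": 0.01, "y": 0.03, "z": -2.43, "ax": -0.1}
10
{"x": -3.0, "y": 1.95, "z": 0.01, "az": 0.4}
{"x": -2.99, "y": 1.97, "az": 0.4}
{"x": -2.98, "y": 1.99, "z": 0.01, "az": 0.4}
{"x": -2.96, "y": 2.02, "az": 0.4}
{"x": -2.95, "y": 2.03, "z": 0.01, "az": 0.4}
{"x": -2.94, "y": 2.06, "az": 0.4}
{"x": -2.91, "y": 2.07, "z": 0.01, "az": 0.4}
{"x": -2.91, "y": 2.1, "az": 0.4}
{"x": -2.89, "y": 2.11, "z": 0.01, "az": 0.4}
{"x": -2.88, "y": 2.14, "az": 0.4}
[-0.05  0.56 -0.1   0.   -0.91 -0.07] 23.6667
[ 624.90604335 -190.59534336   82.65129107] [-0.6649016   0.74692884 -0.00142012  0.00107445] 20.147524684669914
```

Emit:
send_rows([
  {"gripper": 1,"x": 0,"y": 0,"z": -1.2,"ax": 0,"ay": 0,"az": 0},
  {"gripper": 1,"x": 0,"y": 0,"z": -2.4,"ax": 0,"ay": 0,"az": 0},
  {"gripper": 1,"x": 0,"y": 0,"z": -3.0,"ax": 0,"ay": 0,"az": 0},
  {"gripper": 1,"x": 0,"y": 0,"z": -2.5,"ax": 0,"ay": 0,"az": 0},
  {"gripper": 1,"x": 0,"y": 0,"z": -1.0,"ax": 0,"ay": 0,"az": 0},
])

```text
clock: 24.08
position: [625.1, -191.0, 186.2]
ee_rot: [-0.665, 0.747, -0.002, 0.002]
contact_force: [0.8, -1.0, -1.0]
gripper_width: 20.3
grasp_force: 58.9
```

Emit:
send_rows([
  {"gripper": 1,"x": -3.0,"y": 1.95,"z": 0,"ax": 0,"ay": 0,"az": 0.4},
  {"gripper": 1,"x": -3.0,"y": 1.95,"z": 0,"ax": 0,"ay": 0,"az": 0.4},
  {"gripper": 1,"x": -3.0,"y": 2.0,"z": 0,"ax": 0,"ay": 0,"az": 0.4},
  {"gripper": 1,"x": -2.95,"y": 2.0,"z": 0,"ax": 0,"ay": 0,"az": 0.4},
  {"gripper": 1,"x": -2.95,"y": 2.05,"z": 0,"ax": 0,"ay": 0,"az": 0.4},
])

```text
clock: 24.5
position: [542.5, -28.7, 180.7]
ee_rot: [-0.651, 0.759, 0.001, -0.001]
contact_force: [1.2, 0.7, -1.0]
gripper_width: 20.1
grasp_force: 59.1
```

Emit:
send_rows([
  {"gripper": 1,"x": -2.95,"y": 2.05,"z": 0,"ax": 0,"ay": 0,"az": 0.4},
  {"gripper": 1,"x": -2.9,"y": 2.05,"z": 0,"ax": 0,"ay": 0,"az": 0.4},
  {"gripper": 1,"x": -2.9,"y": 2.1,"z": 0,"ax": 0,"ay": 0,"az": 0.4},
  {"gripper": 1,"x": -2.9,"y": 2.1,"z": 0,"ax": 0,"ay": 0,"az": 0.4},
  {"gripper": 1,"x": -2.7,"y": 2.0,"z": 0,"ax": 0,"ay": 0,"az": 0.4},
])

```text
clock: 24.92
position: [464.5, 129.7, 181.0]
ee_rot: [-0.638, 0.77, 0.0, -0.001]
contact_force: [0.2, 0.2, -1.2]
gripper_width: 20.1
grasp_force: 59.1
```

Emit:
send_rows([
  {"gripper": 1,"x": 0,"y": 0,"z": 0,"ax": 0,"ay": 0,"az": 0},
  {"gripper": 1,"x": 0,"y": 0,"z": 0,"ax": 0,"ay": 0,"az": 0},
  {"gripper": 1,"x": 0,"y": 0,"z": 0,"ax": 0,"ay": 0,"az": 0},
])

```text
clock: 25.17
position: [465.9, 128.5, 181.3]
ee_rot: [-0.638, 0.77, 0.0, -0.001]
contact_force: [-0.1, 0.2, -1.9]
gripper_width: 20.1
grasp_force: 59.3
```

```bash
python3 look.py small; python3 plan.py 466.5,137.7,181.6,169.4
```

```text
tcp [465.9 128.5 181.3] tool-y yaw 169.34503142074027 F [-0.1  0.2 -1.9] q [-6.384e-01  7.697e-01  2.000e-04 -7.000e-04] 25.1667
side handle n 247 X pct [-5.3  4.  12.9] Y pct [-8.9  6.8 16. ]
  fit grip-tcp in stand axes [-0.3  0.8] yaw 78.7 z [-0.2  2. ] 0.7
  hook n 264 x@210 474.0 slope 0.158 rootz 213.8 Y of axis at y=210 rel tcp: 7.0
  fit grip-tcp in stand axes [-5.8  0.3] yaw 79.3 z [0.2 3.9] 0.31
1
{"x": -0.97, "y": 0.18, "z": -0.03, "az": -0.2}
[ 0.6   0.19 -0.4  -0.   -0.98 -0.79] 25.2667
```

Emit:
send_rows([
  {"gripper": 1,"x": -1.4,"y": 0.13,"z": 0,"ax": 0,"ay": 0,"az": 0},
  {"gripper": 1,"x": -1.4,"y": 0,"z": 0,"ax": 0,"ay": 0,"az": 0},
  {"gripper": 1,"x": 0,"y": 0,"z": 0,"ax": 0,"ay": 0,"az": 0},
  {"gripper": 1,"x": 0,"y": 0,"z": 0,"ax": 0,"ay": 0,"az": 0},
])

```text
clock: 25.6
position: [470.8, 157.1, 181.5]
ee_rot: [-0.638, 0.77, 0.0, -0.0]
contact_force: [-0.8, 0.3, -2.1]
gripper_width: 20.3
grasp_force: 59.3
```

Emit:
send_rows([
  {"gripper": 1,"x": -0.3,"y": 0.05,"z": 0,"ax": 0,"ay": 0,"az": 0},
  {"gripper": 1,"x": -0.3,"y": 0,"z": 0,"ax": 0,"ay": 0,"az": 0},
  {"gripper": 1,"x": -0.3,"y": 0,"z": 0,"ax": 0,"ay": 0,"az": 0},
  {"gripper": 1,"x": -0.3,"y": 0,"z": 0,"ax": 0,"ay": 0,"az": 0},
  {"gripper": 1,"x": 0,"y": 0,"z": 0,"ax": 0,"ay": 0,"az": 0},
])

```text
clock: 26.02
position: [472.3, 168.9, 181.8]
ee_rot: [-0.638, 0.77, -0.0, 0.0]
contact_force: [0.6, 0.1, -2.7]
gripper_width: 19.8
grasp_force: 59.3
```

Emit:
send_rows([
  {"gripper": 1,"x": -0.4,"y": 0,"z": 0,"ax": 0,"ay": 0,"az": 0},
  {"gripper": 1,"x": -0.4,"y": 0,"z": 0,"ax": 0,"ay": 0,"az": 0},
  {"gripper": 1,"x": -0.4,"y": 0,"z": 0,"ax": 0,"ay": 0,"az": 0},
  {"gripper": 1,"x": -0.4,"y": 0,"z": 0,"ax": 0,"ay": 0,"az": 0},
  {"gripper": 1,"x": 0,"y": 0,"z": 0,"ax": 0,"ay": 0,"az": 0},
])

```text
clock: 26.43
position: [475.3, 184.9, 181.7]
ee_rot: [-0.638, 0.77, -0.0, 0.0]
contact_force: [-0.2, 0.1, -0.8]
gripper_width: 20.3
grasp_force: 59.3
```

Emit:
send_rows([
  {"gripper": 1,"x": -0.4,"y": 0,"z": 0,"ax": 0,"ay": 0,"az": 0},
  {"gripper": 1,"x": -0.4,"y": 0,"z": 0,"ax": 0,"ay": 0,"az": 0},
  {"gripper": 1,"x": -0.3,"y": 0,"z": 0,"ax": 0,"ay": 0,"az": 0},
  {"gripper": 1,"x": 0,"y": 0,"z": 0,"ax": 0,"ay": 0,"az": 0},
  {"gripper": 1,"x": 0,"y": 0,"z": 0,"ax": 0,"ay": 0,"az": 0},
])

```text
clock: 26.85
position: [477.0, 195.1, 181.6]
ee_rot: [-0.638, 0.77, 0.0, -0.0]
contact_force: [-0.1, -0.7, -1.3]
gripper_width: 20.1
grasp_force: 59.3
```

Emit:
send_rows([
  {"gripper": 1,"x": 0,"y": 0,"z": 0.4,"ax": 0,"ay": 0,"az": 0},
  {"gripper": 1,"x": 0,"y": 0,"z": 0.4,"ax": 0,"ay": 0,"az": 0},
  {"gripper": 1,"x": 0,"y": 0,"z": 0.3,"ax": 0,"ay": 0,"az": 0},
  {"gripper": 1,"x": 0,"y": 0,"z": 0,"ax": 0,"ay": 0,"az": 0},
])

```text
clock: 27.18
position: [476.5, 194.4, 169.6]
ee_rot: [-0.638, 0.77, 0.0, -0.001]
contact_force: [0.6, -0.8, -1.3]
gripper_width: 20.0
grasp_force: 59.3
```

Emit:
send_rows([
  {"gripper": 1,"x": -0.3,"y": 0,"z": 0.1,"ax": 0,"ay": 0,"az": 0},
  {"gripper": 1,"x": -0.2,"y": 0,"z": 0.1,"ax": 0,"ay": 0,"az": 0},
  {"gripper": 1,"x": 0,"y": 0,"z": 0,"ax": 0,"ay": 0,"az": 0},
  {"gripper": 1,"x": 0,"y": 0,"z": 0,"ax": 0,"ay": 0,"az": 0},
])

```text
clock: 27.52
position: [478.1, 200.0, 168.7]
ee_rot: [-0.638, 0.77, -0.0, 0.0]
contact_force: [0.3, 0.4, -1.5]
gripper_width: 20.1
grasp_force: 59.3
```

Emit:
send_rows([
  {"gripper": 1,"x": 0,"y": 0,"z": 0.1,"ax": 0,"ay": 0,"az": 0},
  {"gripper": 1,"x": 0,"y": 0,"z": 0,"ax": 0,"ay": 0,"az": 0},
  {"gripper": 1,"x": 0,"y": 0,"z": 0,"ax": 0,"ay": 0,"az": 0},
])

```text
clock: 27.77
position: [477.9, 199.8, 167.7]
ee_rot: [-0.638, 0.77, 0.0, -0.0]
contact_force: [-0.1, -1.1, -1.6]
gripper_width: 20.5
grasp_force: 59.3
```

Emit:
send_rows([
  {"gripper": 1,"x": 0,"y": 0,"z": 0.1,"ax": 0,"ay": 0,"az": 0},
  {"gripper": 1,"x": 0,"y": 0,"z": 0,"ax": 0,"ay": 0,"az": 0},
  {"gripper": 1,"x": 0,"y": 0,"z": 0,"ax": 0,"ay": 0,"az": 0},
])

```text
clock: 28.02
position: [477.9, 199.7, 166.6]
ee_rot: [-0.638, 0.77, 0.0, -0.0]
contact_force: [0.2, 0.2, -1.2]
gripper_width: 20.3
grasp_force: 59.3
```

Emit:
send_rows([
  {"gripper": 1,"x": 0,"y": 0,"z": 0.07,"ax": 0,"ay": 0,"az": 0},
  {"gripper": 1,"x": 0,"y": 0,"z": 0,"ax": 0,"ay": 0,"az": 0},
  {"gripper": 1,"x": 0,"y": 0,"z": 0,"ax": 0,"ay": 0,"az": 0},
])

```text
clock: 28.27
position: [478.0, 199.8, 165.9]
ee_rot: [-0.638, 0.77, 0.0, -0.0]
contact_force: [-0.1, -0.3, -1.7]
gripper_width: 20.3
grasp_force: 59.3
```

Emit:
send_rows([
  {"gripper": 1,"x": 0,"y": 0,"z": 0.07,"ax": 0,"ay": 0,"az": 0},
  {"gripper": 1,"x": 0,"y": 0,"z": 0,"ax": 0,"ay": 0,"az": 0},
  {"gripper": 1,"x": 0,"y": 0,"z": 0,"ax": 0,"ay": 0,"az": 0},
])

```text
clock: 28.52
position: [478.0, 199.8, 165.3]
ee_rot: [-0.638, 0.77, -0.0, -0.0]
contact_force: [0.4, 0.8, -1.4]
gripper_width: 20.2
grasp_force: 59.3
```

Emit:
send_rows([
  {"gripper": 1,"x": 0,"y": 0,"z": 0.07,"ax": 0,"ay": 0,"az": 0},
  {"gripper": 1,"x": 0,"y": 0,"z": 0,"ax": 0,"ay": 0,"az": 0},
  {"gripper": 1,"x": 0,"y": 0,"z": 0,"ax": 0,"ay": 0,"az": 0},
])

```text
clock: 28.77
position: [478.1, 199.8, 164.8]
ee_rot: [-0.638, 0.77, -0.0, 0.0]
contact_force: [0.3, 1.1, 0.1]
gripper_width: 20.2
grasp_force: 59.3
```

Emit:
send_rows([
  {"gripper": 1,"x": 0,"y": 0,"z": 0.06,"ax": 0,"ay": 0,"az": 0},
  {"gripper": 1,"x": 0,"y": 0,"z": 0,"ax": 0,"ay": 0,"az": 0},
  {"gripper": 1,"x": 0,"y": 0,"z": 0,"ax": 0,"ay": 0,"az": 0},
])

```text
clock: 29.02
position: [478.1, 199.8, 164.3]
ee_rot: [-0.638, 0.77, -0.0, 0.0]
contact_force: [-0.9, -0.2, 1.3]
gripper_width: 20.2
grasp_force: 59.5
```

Emit:
send_rows([
  {"gripper": 1,"x": -0.15,"y": 0,"z": 0.01,"ax": 0,"ay": 0,"az": 0},
  {"gripper": 1,"x": -0.15,"y": 0,"z": 0.01,"ax": 0,"ay": 0,"az": 0},
  {"gripper": 1,"x": -0.15,"y": 0,"z": 0.01,"ax": 0,"ay": 0,"az": 0},
  {"gripper": 1,"x": 0,"y": 0,"z": 0,"ax": 0,"ay": 0,"az": 0},
])

```text
clock: 29.35
position: [479.1, 204.7, 163.9]
ee_rot: [-0.638, 0.77, -0.0, 0.0]
contact_force: [-0.7, 0.6, 1.4]
gripper_width: 20.4
grasp_force: 59.6
```

Emit:
send_rows([
  {"gripper": 1,"x": -0.08,"y": 0,"z": 0,"ax": 0,"ay": 0,"az": 0},
  {"gripper": 1,"x": 0,"y": 0,"z": 0,"ax": 0,"ay": 0,"az": 0},
])

```text
clock: 29.52
position: [479.1, 205.2, 163.8]
ee_rot: [-0.638, 0.77, -0.0, 0.0]
contact_force: [-1.3, -0.1, 1.7]
gripper_width: 20.0
grasp_force: 59.6
```

Emit:
send_rows([
  {"gripper": 1,"x": -0.07,"y": 0,"z": 0,"ax": 0,"ay": 0,"az": 0},
  {"gripper": 1,"x": 0,"y": 0,"z": 0,"ax": 0,"ay": 0,"az": 0},
])

```text
clock: 29.68
position: [479.2, 205.8, 163.8]
ee_rot: [-0.638, 0.77, -0.0, 0.0]
contact_force: [0.2, -1.5, 2.9]
gripper_width: 19.9
grasp_force: 59.6
```

Emit:
send_rows([
  {"gripper": 1,"x": -0.07,"y": 0,"z": 0,"ax": 0,"ay": 0,"az": 0},
  {"gripper": 1,"x": 0,"y": 0,"z": 0,"ax": 0,"ay": 0,"az": 0},
])

```text
clock: 29.85
position: [479.2, 206.4, 163.7]
ee_rot: [-0.638, 0.77, 0.0, -0.0]
contact_force: [-0.4, -0.4, 2.2]
gripper_width: 20.0
grasp_force: 59.6
```

Emit:
send_rows([
  {"gripper": 1,"x": -0.07,"y": 0,"z": 0,"ax": 0,"ay": 0,"az": 0},
  {"gripper": 1,"x": 0,"y": 0,"z": 0,"ax": 0,"ay": 0,"az": 0},
])

```text
clock: 30.02
position: [479.4, 207.2, 163.7]
ee_rot: [-0.638, 0.77, 0.0, 0.0]
contact_force: [-0.6, -2.1, 2.2]
gripper_width: 20.2
grasp_force: 59.6
```

Emit:
send_rows([
  {"gripper": 1,"x": -0.06,"y": 0,"z": 0,"ax": 0,"ay": 0,"az": 0},
  {"gripper": 1,"x": 0,"y": 0,"z": 0,"ax": 0,"ay": 0,"az": 0},
])

```text
clock: 30.18
position: [479.3, 207.5, 163.6]
ee_rot: [-0.638, 0.77, -0.0, -0.0]
contact_force: [-1.3, -1.9, 1.3]
gripper_width: 20.1
grasp_force: 60.0
```

Emit:
send_rows([
  {"gripper": 1,"x": -0.05,"y": 0,"z": 0,"ax": 0,"ay": 0,"az": 0},
  {"gripper": 1,"x": 0,"y": 0,"z": 0,"ax": 0,"ay": 0,"az": 0},
])

```text
clock: 30.35
position: [479.3, 207.6, 163.6]
ee_rot: [-0.638, 0.77, -0.0, -0.001]
contact_force: [0.1, -3.3, 2.2]
gripper_width: 20.3
grasp_force: 60.5
```

Stalled at y = 207.6 with force rising, so it is home. Hold, release, lift and check.

Emit:
send_rows([
  {"gripper": 1,"x": -0.02,"y": 0,"z": 0,"ax": 0,"ay": 0,"az": 0},
  {"gripper": 1,"x": 0,"y": 0,"z": 0,"ax": 0,"ay": 0,"az": 0},
  {"gripper": 1,"x": 0,"y": 0,"z": 0,"ax": 0,"ay": 0,"az": 0},
])

```text
clock: 30.6
position: [479.4, 207.7, 163.6]
ee_rot: [-0.638, 0.77, -0.0, -0.001]
contact_force: [0.0, -5.3, 1.8]
gripper_width: 20.5
grasp_force: 61.2
```

Emit:
send_rows([
  {"gripper": 0.4,"x": 0,"y": 0,"z": 0,"ax": 0,"ay": 0,"az": 0},
  {"gripper": 0,"x": 0,"y": 0,"z": 0,"ax": 0,"ay": 0,"az": 0},
  {"gripper": -0.5,"x": 0,"y": 0,"z": 0,"ax": 0,"ay": 0,"az": 0},
  {"gripper": -0.5,"x": 0,"y": 0,"z": 0,"ax": 0,"ay": 0,"az": 0},
  {"gripper": -0.5,"x": 0,"y": 0,"z": 0,"ax": 0,"ay": 0,"az": 0},
])

```text
clock: 31.02
position: [479.7, 208.9, 163.7]
ee_rot: [-0.638, 0.77, 0.0, 0.0]
contact_force: [0.9, 0.4, -0.5]
gripper_width: 64.2
grasp_force: 0.0
```

Emit:
send_rows([
  {"gripper": -0.5,"x": 0,"y": 0,"z": -1.5,"ax": 0,"ay": 0,"az": 0},
  {"gripper": -0.5,"x": 0,"y": 0,"z": -2.5,"ax": 0,"ay": 0,"az": 0},
  {"gripper": -0.5,"x": 0,"y": 0,"z": -2.6,"ax": 0,"ay": 0,"az": 0},
  {"gripper": -0.5,"x": 0,"y": 0,"z": -3.0,"ax": 0,"ay": 0,"az": 0},
  {"gripper": -0.5,"x": 0,"y": 0,"z": -3.0,"ax": 0,"ay": 0,"az": 0},
])

```text
clock: 31.43
position: [479.3, 208.4, 290.8]
ee_rot: [-0.638, 0.77, 0.0, -0.0]
contact_force: [0.2, 1.0, -0.2]
gripper_width: 64.2
grasp_force: 0.0
```

Emit:
send_rows([
  {"gripper": -0.5,"x": 3.0,"y": 0,"z": 0,"ax": 0,"ay": 0,"az": 0},
  {"gripper": -0.5,"x": 3.5,"y": 0,"z": 0,"ax": 0,"ay": 0,"az": 0},
  {"gripper": -0.5,"x": 3.5,"y": 0,"z": 0,"ax": 0,"ay": 0,"az": 0},
  {"gripper": -0.5,"x": 3.5,"y": 0,"z": 0,"ax": 0,"ay": 0,"az": 0},
  {"gripper": -0.5,"x": 3,"y": 0,"z": 0,"ax": 0,"ay": 0,"az": 0},
])

```text
clock: 31.85
position: [448.3, 44.8, 289.9]
ee_rot: [-0.638, 0.77, 0.0, 0.0]
contact_force: [0.3, -0.3, -0.2]
gripper_width: 64.0
grasp_force: 0.0
```

Run:
```python
from h import *
im=snap('side')[0][:,:,::-1]; t=snap('top')[0][:,:,::-1]
f=lambda a,x,y:cv2.resize(a[y:y+105,x:x+105],(400,400),interpolation=cv2.INTER_CUBIC)
cv2.imwrite('pics/z4.png',np.hstack([f(im,185,225),f(t,95,205)]))
```

```text
(no output)
```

View pics/z4.png

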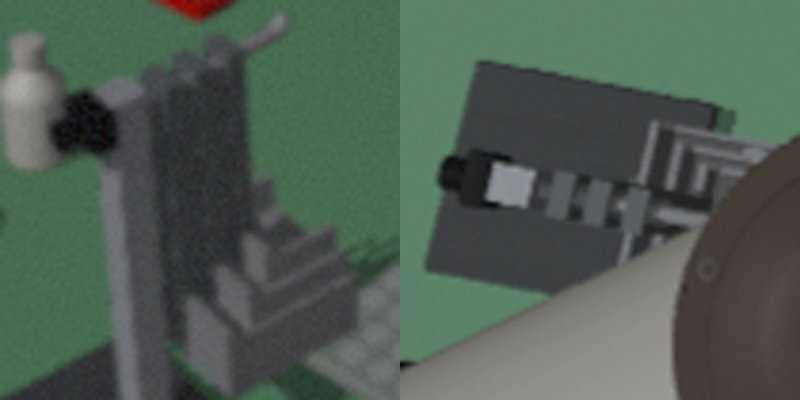

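All three hang upright and nested, with handles evenly spaced at right-panel (560,195), (597,203) and (636,210).

```bash
python3 -c "
from bench import arm
print(arm.job_done())"
```

```text
the job is handed in; nothing more can be done
None
```

All three scoops hang nested on the hook, each slid home against what is behind it before release, and the job is handed in (about 32 s used; no verdict was returned).

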